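# Reload the denture-flask curing press

### The arm

A 6-joint arm with a two-finger parallel gripper is mounted at the origin on the work surface. World frame = base frame: x ahead of the robot, y to its left, z up, the work surface at z = 0. Lengths are in m, angles in rad, forces in N, time in s.
With the tool pointing down it reaches from about 0.275 to 0.725 m from the base axis. Payload 5.6 kg.
Tool frame: the origin (TCP) lies between the finger pads; the fingertips stand r.tip_reach ahead of it and the grasp point (between the pads) lies 3 mm ahead of it (r.tip_reach is the distance from the TCP to the fingertips, in m); z points along the fingers, x is the direction in which the jaws open and shut, and the axes are right-handed (so a half turn about z gives the same grasp; the last joint's range is limited). The gripper opens to 85 mm and grips with 20 to 120 N. Pads are 22 mm wide; open, the fingers measure 114 mm over their backs; the gripper's body (76 mm by 85 mm) begins 54 mm behind the grasp point. The pads swing forward as they close: fully open they stand 13 mm farther back than shut.
Start: joints at [-0.89, 0.255, 0.108, 0, -1.424, -0.285], TCP at [0.212, -0.507, 0.253] pointing down, gripper open.
Joint ranges: [-2.95, 2.95], [-1.21, 1.97], [-1.09, 1.5], [-2.87, 1.71], [-2.94, -0.07], [-3.05, 3.05]. Speed limits (rad/s): [2.57, 2.57, 3.14, 3.14, 3.14, 3.14].

### API

Orientations are given as a 3x3 rotation matrix whose columns are the frame's x, y, z axes.
In Python, from plant import readout, eyes, job, r gives the robot as it stands.
- The arm moves only by the shell command python3 -m jog 'ROWS' [OPENING] [FORCE]. ROWS is JSON, a list of rows, each an object of numbers: "x", "y", "z": the shift along the world's x, y, z in mm; "wx", "wy", "wz": the turn, a rotation vector about the world's x, y, z in rad. A call has 1 to 12 rows; each row shifts and turns the commanded pose from where the row before left it; what a row does not reach is not made up. A row lasts 1/10 s, in which the tool goes at most 50 mm and 8.59 degrees, less where a joint would pass 70% of its speed; a pose out of reach is approached as far as the arm can. A call with a gripper value outside its range is refused whole. OPENING is the finger opening in mm, from 0 to 85.4, set as the call begins (- or left out, the last holds). The fingers move at their own pace and stop on an object; FORCE is the grip in N (left out, the last holds). Time passes only in rows, so rows that do not move let the fingers close. It gives the time, the measured TCP pose, the force and the opening at its end, in the units of the state.
- readout.observe(): the state, without advancing time (a new reading comes with each control period).
- eyes.read_camera(name): name is "scene" or "top"; returns a dict with "color" (420x560x3 uint8, red, green, blue), "fx", "fy", "cx", "cy" (pixels), "D" ([k1, k2, p1, p2, k3] as OpenCV has them; the pictures are not rectified), "extrinsics" (4x4, takes a point from world to camera coordinates). Camera axes: x right, y up, looking along -z (the intrinsics and any distortion apply to the point x, -y, -z); pixel columns grow to the right and rows downward; lengths in m; the calibration is good to about 2 mm. A picture is of the moment at which its call begins. There is no depth.
- job.close_job(): hands the job in, once; it reports no verdict.
The state is a dict: "time": time; "joint_positions": joint angles; "joint_velocities": joint speeds; "tau": joint torques, N m; "eef_pos": TCP position; "orientation": TCP orientation; "wrist_force": force on the tool from outside, world axes, zero at the start; "torque": the same for the moment, N m; "width": finger opening in m.
Only numpy, scipy, OpenCV 4.12 (cv2) and the standard library are available. Lean on these libraries where they do the work, as an engineer would, in place of code of your own. Each camera call takes 0.05 s, during which the arm holds its last target. There are 200 camera calls.

### The job

Slide the safety catch of the curing press aside, lift its lid open, take the finished flask out and stand it in the steel tray, and stand every new flask from the mat upright in a bay of its own in the press. With all of them in place, shut the lid fully, slide the catch fully home again, and only then turn the tension knob until the sprung pointer is level with the set mark. Leave the other things on the bench alone.

Things in the scene. Friction and masses are not known exactly. Their poses are not given: they have to be found in the camera images.
- new1: New flask: an aluminium block with a dark seam at mid height, 80 mm (own x) x 50 mm (own y) x 56 mm tall, about 0.4 kg; origin at the centre of its underside, z up. One of 2 or 3 (absent ones read None) standing on the blue mat at the start; must go into the press.
- new2: New flask: an aluminium block with a dark seam at mid height, 80 mm (own x) x 50 mm (own y) x 56 mm tall, about 0.4 kg; origin at the centre of its underside, z up. One of 2 or 3 (absent ones read None) standing on the blue mat at the start; must go into the press.
- new3: New flask: an aluminium block with a dark seam at mid height, 80 mm (own x) x 50 mm (own y) x 56 mm tall, about 0.4 kg; origin at the centre of its underside, z up. One of 2 or 3 (absent ones read None) standing on the blue mat at the start; must go into the press.
- done1: Finished flask: an aluminium block with a dark seam at mid height, 80 mm (own x) x 50 mm (own y) x 56 mm tall, about 0.4 kg; origin at the centre of its underside, z up. Just one of the three names is present: it is the only flask standing in the press at the start, in any of the bays, under the lid; must go into the steel tray.
- done2: Finished flask: an aluminium block with a dark seam at mid height, 80 mm (own x) x 50 mm (own y) x 56 mm tall, about 0.4 kg; origin at the centre of its underside, z up. Just one of the three names is present: it is the only flask standing in the press at the start, in any of the bays, under the lid; must go into the steel tray.
- done3: Finished flask: an aluminium block with a dark seam at mid height, 80 mm (own x) x 50 mm (own y) x 56 mm tall, about 0.4 kg; origin at the centre of its underside, z up. Just one of the three names is present: it is the only flask standing in the press at the start, in any of the bays, under the lid; must go into the steel tray.
- press: White curing press fixed to the bench; origin at the underside centre of its bed (170 mm in x, 300 in y, floor 30 mm above the table), x away from its front, y along the row of bays, z up. Four slim corner posts (y = +-144 mm, 95 mm tall) carry the lid; a back wall at x = 54 to 66 mm is 92 mm tall. The screw housing (y = -155 to -255 mm, 85 mm tall) carries knob and gauge.
- bay_mid (a point): Centre of the floor of the middle of the three bays, axes those of the press. The others' centres are 84 mm to either side along y. A bay is 62 mm wide (y) and 98 mm long (x) between ribs 12 mm high; a flask goes in upright, its long side along x.
- lid (a joint): Angle of the clear guard lid (150 x 300 mm, steel rim, 0.3 kg) hinged along the far side of the bed (hinge line at press x = 75, z = 100 mm): 0 closed, grows as its front rises, 1.6 rad fully open (past upright by a hair). The hinge is stiff: the lid stays where it is left; moving it takes 3 to 6 N at the bar. It will not rise while the catch is on.
- lid_bar (a point): Middle of the lid's round dark bar handle (12 mm thick, along press y, 108 mm free between its two posts), standing 45 mm above the lid's top face close to its front edge (130 mm in front of and 48 mm above the hinge line when shut). The axes are the lid's own.
- catch (a joint): Travel of the dark steel safety catch at the front of the press, in m: 0 = home, its tongue lies over the lid's steel lug and locks the lid; it slides 50 mm along press +y; from 0.040 the lid is free. It stays where it is left (2 N of friction). It can return home only when the lid is shut.
- catch_tab (a point): On the catch's upright tab, 12 mm below the tab's top (153 mm above the table); the tab is 16 mm thick along press y, 18 mm along press x, and free for 35 mm below its top. Pinch it along press y, or push it.
- knob (a joint): Turn of the black tension knob in rad: 0 = slack as at the start, grows clockwise seen from above, up to 5.2. It stays where left (0.06 Nm of friction). Each rad moves the sprung follower 10 mm.
- knob_grip (a point): On the knob's vertical axis at grip height (120 mm above the table, 11 mm below the knob's top). The grip is a bar 62 mm long (along this point's x), 16 mm thick (along its y), 34 mm tall, above a 64 mm disc; the point turns with the knob.
- pointer (a point): Tip of the dark pointer of the sprung steel follower on the screw housing, behind the knob. The follower slides along press +x as the knob tightens, 0 to 52 mm.
- setmark: Dark mark plate (5 mm thick) standing on the gauge's scale, next to the path of the pointer; origin on its middle line. It stands at a different place each time and is fixed. The tension is right when the pointer is level with it along press x.
- tray_in (a point): Centre of the inner floor, 5 mm above the table, of the low steel tray fixed on the mat: 160 mm (x) x 130 mm (y) outside, walls 5 mm thick and 20 mm high, no taller; axes those of the tray.
- spatula: Bystander, to be left alone: a grey-handled steel spatula, 170 mm, lying flat; origin at the centre of its underside.
- jar: Bystander, to be left alone: a capped white jar, 44 mm across, 55 mm tall; origin at the centre of its underside.
- carton: Bystander, to be left alone: a paper carton 60 x 90 x 50 mm; origin at the centre of its underside.
- beaker: Bystander, to be left alone: a white cup 60 mm across, 60 mm tall; origin at the centre of its underside.
- bottle: Bystander, to be left alone: a clear bottle 56 mm across, 140 mm tall; origin at the centre of its underside.
- handpiece: Bystander, to be left alone: an aluminium handpiece 150 mm long, lying flat; origin at the centre of its underside.
Mind the look-alikes: they are no part of the job. Leave any orange or purple look-alike of the new3 alone.

How it is judged:
By the outcome, as a careful person would: the job done as asked, in the order asked, and still so for the second after the job is handed in, with the robot touching nothing.
Of new1, new2, new3 only 2 to 3 are there at a start; the rules pass over those that are not, and their reading is None.
Of done1, done2, done3 only 1 to 1 are there at a start; the rules pass over those that are not, and their reading is None.
At some moment in a run one of new1, new2, new3 may be knocked a few centimetres aside while the robot is not near it.
Once in a run the grip may slacken for a moment while it holds something.
It also fails if it takes over 210 s, if anything falls off the work surface, if the arm or the gripper's body presses on something with over 40 N, if the wrist force passes 120 N, or if a joint passes its speed limit or range.

## Working session

There is one attempt and no reset: what is moved stays moved. The work goes in short steps, Python scripts to look and compute and a shell command to move; the robot and the scene stay as the last step left them, time stands still between calls to the robot, and variables do not carry over. Pictures are saved under pics/ and viewed, about 12 in all and at most 16, crops included, and the job is handed in when it is done.

```bash
ls; mkdir -p pics; python3 - <<'E'
from plant import readout, eyes, job, r
import cv2,numpy as np
print(r.tip_reach); s=readout.observe(); print(s)
for n in("scene","top"):
    c=eyes.read_camera(n); cv2.imwrite(f"pics/{n}0.png",cv2.resize(c["color"][:,:,::-1],(800,600),interpolation=cv2.INTER_CUBIC)); print(n,c["fx"],c["fy"],c["cx"],c["cy"],c["D"],c["extrinsics"])
E
```

```text
pics
0.022
{'time': 0.0, 'joint_positions': array([-8.90415439e-01,  2.55727436e-01,  1.06995158e-01, -4.74621774e-04,
       -1.42387141e+00, -2.84610763e-01]), 'joint_velocities': array([-0.00105431, -0.00064468, -0.00047809,  0.00027614, -0.00242551,
       -0.0005461 ]), 'tau': array([-1.70311910e-04, -3.86627913e+01,  2.37943876e+01,  5.36500007e+00,
       -6.01130014e-03,  3.97956467e-05]), 'eef_pos': array([ 0.21192339, -0.50704321,  0.25240236]), 'orientation': array([[-3.85453672e-01,  9.22726867e-01, -7.72013899e-04],
       [ 9.22725302e-01,  3.85454441e-01,  1.70026802e-03],
       [ 1.86645917e-03, -5.69822064e-05, -9.99998257e-01]]), 'wrist_force': array([0.17888336, 0.30480512, 0.12798778]), 'torque': array([ 0.01524725,  0.03995991, -0.03916788]), 'width': 0.08536434608561405}
scene 384.6192657146045 384.6192657146045 281.7921665320681 207.42686277242186 [-0.04720236  0.          0.          0.          0.        ] [[ 0.82528242  0.5645193  -0.01506285 -0.46605043]
 [-0.32549823  0.49731066  0.80419712  0.07933789]
 [ 0.46147571 -0.65878681  0.59417178 -1.64668245]
 [ 0.          0.          0.          1.        ]]
top 388.90684818465843 388.90684818465843 280.0185683610419 207.70362947459034 [-0.02909033  0.          0.          0.          0.        ] [[-0.0274449  -0.99906399 -0.03343544  0.06817691]
 [ 0.99817077 -0.02919218  0.05294279 -0.56123706]
 [-0.05386929 -0.03192127  0.99803764 -1.11706203]
 [ 0.          0.          0.          1.        ]]
```

View pics/scene0.png

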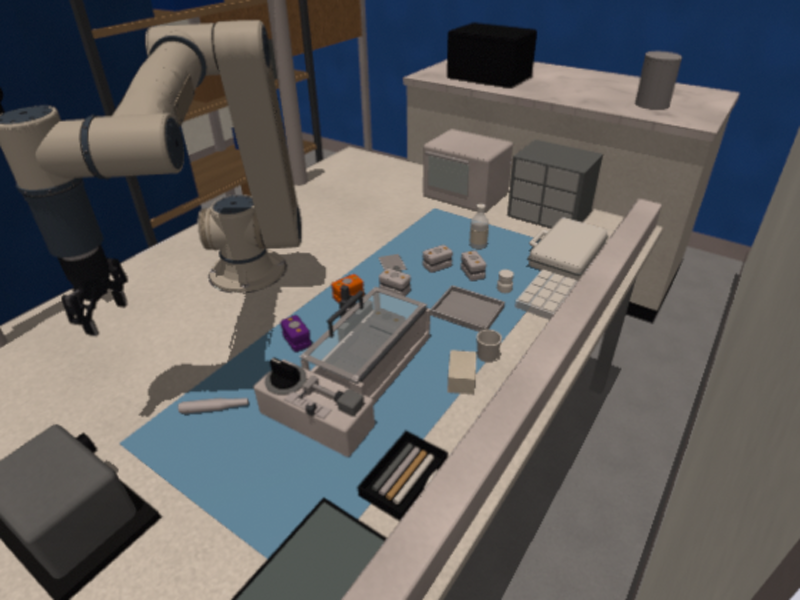

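View pics/top0.png

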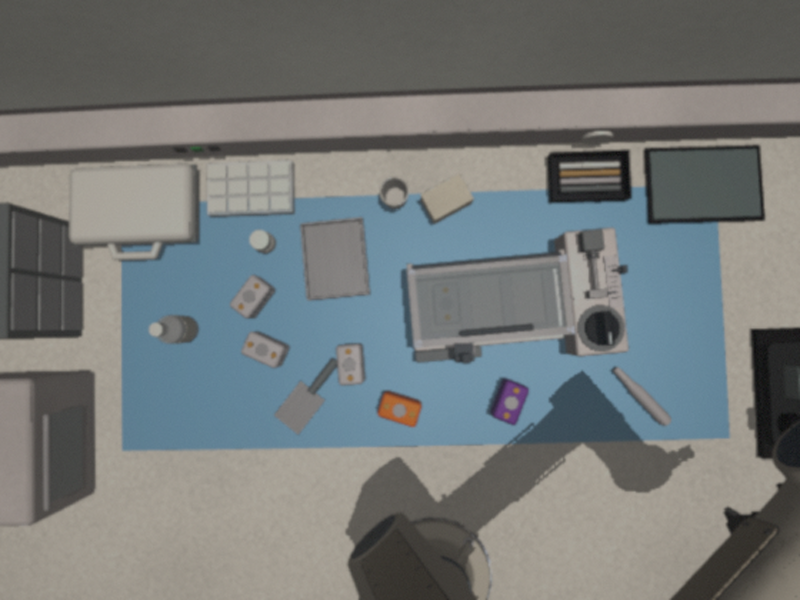

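The scene shows the press in the middle and the arm at the left. In the top view (800x600), the new flasks are at (251,297), (265,349) and (349,363), and the tray is at (336,259). The finished flask is under the lid in the left (+y) bay, near (447,305). The catch tab is at (462,352), the knob at (602,327), and the orange and purple decoys at (400,409) and (511,402). Next I'll take enlarged crops.

```bash
cat > h.py <<'E'
from plant import readout, eyes, job, r
import cv2,numpy as np
F=np.diag([1.,-1,-1])
def cam(n):
    c=eyes.read_camera(n); c["K"]=np.array([[c["fx"],0,c["cx"]],[0,c["fy"],c["cy"]],[0,0,1.]]); return c
def px(c,uv,z):
    "raw pixel -> world point at height z"
    p=cv2.undistortPoints(np.array([[uv]],float),c["K"],np.array(c["D"]))[0,0]
    E=c["extrinsics"]; R=F@E[:3,:3]; t=F@E[:3,3]; o=-R.T@t; d=R.T@np.array([*p,1]); return o+d*(z-o[2])/d[2]
def proj(c,P):
    E=c["extrinsics"]; R=F@E[:3,:3]; t=F@E[:3,3]
    return cv2.projectPoints(np.array(P,float).reshape(-1,1,3),cv2.Rodrigues(R)[0],t,c["K"],np.array(c["D"]))[0][:,0]
def crop(c,u0,v0,w,h,s,name,pts=()):
    im=cv2.resize(c["color"][v0:v0+h,u0:u0+w,::-1],None,fx=s,fy=s,interpolation=cv2.INTER_CUBIC)
    im=cv2.convertScaleAbs(im,alpha=1.5)
    for u in range(u0-u0%10+10,u0+w,10):
        cv2.line(im,(int((u-u0)*s),0),(int((u-u0)*s),6),(0,255,255),1); cv2.putText(im,str(u),(int((u-u0)*s)-10,16),0,.35,(0,255,255))
    for v in range(v0-v0%10+10,v0+h,10):
        cv2.line(im,(0,int((v-v0)*s)),(6,int((v-v0)*s)),(0,255,255),1); cv2.putText(im,str(v),(8,int((v-v0)*s)+4),0,.35,(0,255,255))
    for p in pts: cv2.circle(im,(int((p[0]-u0+.5)*s),int((p[1]-v0+.5)*s)),3,(0,0,255),1)
    cv2.imwrite(f"pics/{name}.png",im)
def st():
    s=readout.observe(); print(round(s["time"],2),s["eef_pos"].round(4),s["wrist_force"].round(1),round(s["width"],4)); return s
E
python3 - <<'E'
from h import *
c=cam("top"); crop(c,150,140,120,130,4.6,"a1"); crop(c,280,155,165,130,4.6,"b1")
E
```

```text
(no output)
```

View pics/a1.png

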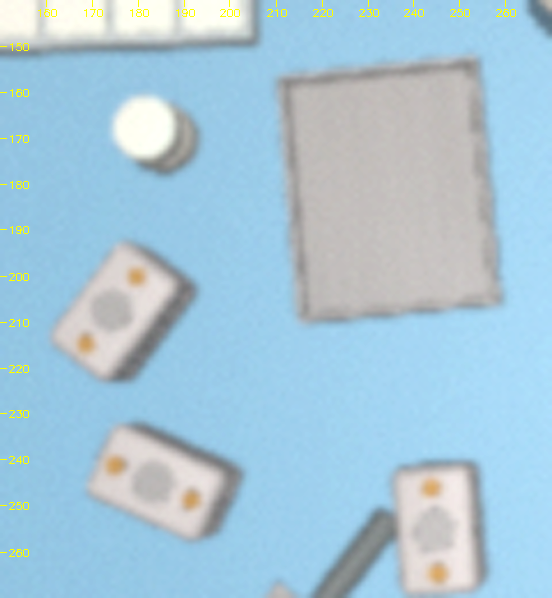

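View pics/b1.png

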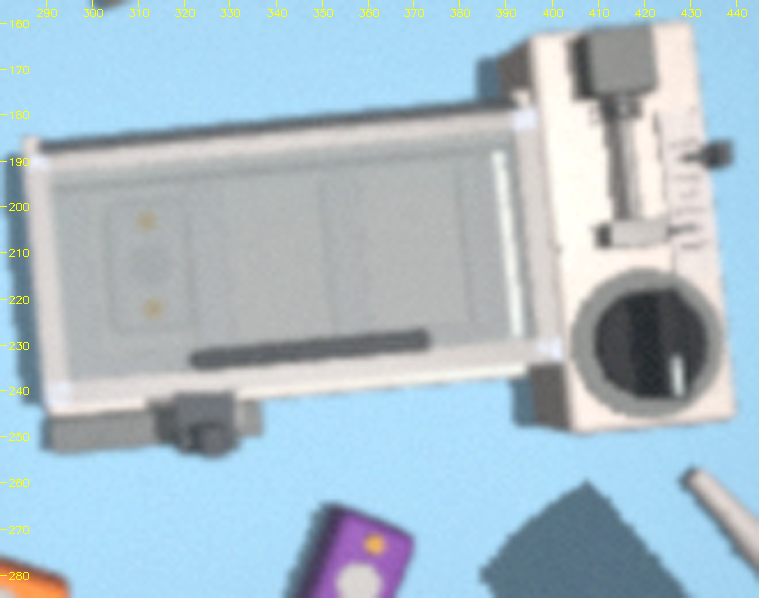

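```bash
cat > m.py <<'E'
from h import *
c=cam("top"); P=lambda u,v,z: px(c,(u-.5,v-.5),z)
np.set_printoptions(precision=4,suppress=True)
for n,a in dict(F1=[(174,207.5),(179.5,200),(168.5,214.5)],F2=[(183.5,244.5),(175,241),(192,248.5)],F3=[(244.5,255),(243.5,246),(245.5,264.5)]).items():
    q=[P(*k,.056) for k in a]; m=(q[0]+q[1]+q[2])/3; d=q[1]-q[2]; print(n,m[:2],np.degrees(np.arctan2(d[1],d[0])))
q=[P(*k,.02) for k in [(211,157),(253.5,153),(259,206),(215.5,210)]]; print("tray",np.mean(q,0)[:2],q[0]-q[3],q[1]-q[2],q[0]-q[1])
a,b=P(323,233,.148),P(371,228.5,.148); d=a-b; print("bar",(a+b)/2,"yaw",np.degrees(np.arctan2(-d[0],d[1])))
k=P(421.5,230,.131); print("knob",k); print("tab",P(325,249,.165))
# press corner posts/lid corners at top z~.103
lc=[P(*k,.105) for k in [(287,187),(396,177),(399.5,233),(290,243)]]
print("lid corners",lc,np.mean(lc,0)); 
for i,j in((0,1),(3,2)): d=lc[i]-lc[j]; print(np.linalg.norm(d),np.degrees(np.arctan2(-d[0],d[1])))
crop(cam("scene"),170,235,110,90,7,"s1")
E
python3 m.py
```

```text
F1 [0.5721 0.3538] -38.61342810280644
F2 [0.4657 0.328 ] 65.1889429043479
F3 [0.432  0.1556] 4.8912313117479975
tray [0.6452 0.1841] [0.1567 0.0106 0.    ] [0.1562 0.0124 0.    ] [-0.0075  0.1258  0.    ]
bar [ 0.4932 -0.1201  0.148 ] yaw 3.765005748984395
knob [ 0.4896 -0.3148  0.131 ]
tab [ 0.4492 -0.0613  0.165 ]
lid corners [array([0.6147, 0.0304, 0.105 ]), array([ 0.6327, -0.262 ,  0.105 ]), array([ 0.483 , -0.2648,  0.105 ]), array([0.4644, 0.0266, 0.105 ])] [ 0.5487 -0.1175  0.105 ]
0.29295119506266987 3.5141566626144556
0.29202706462303163 3.648739131418375
```

View pics/s1.png

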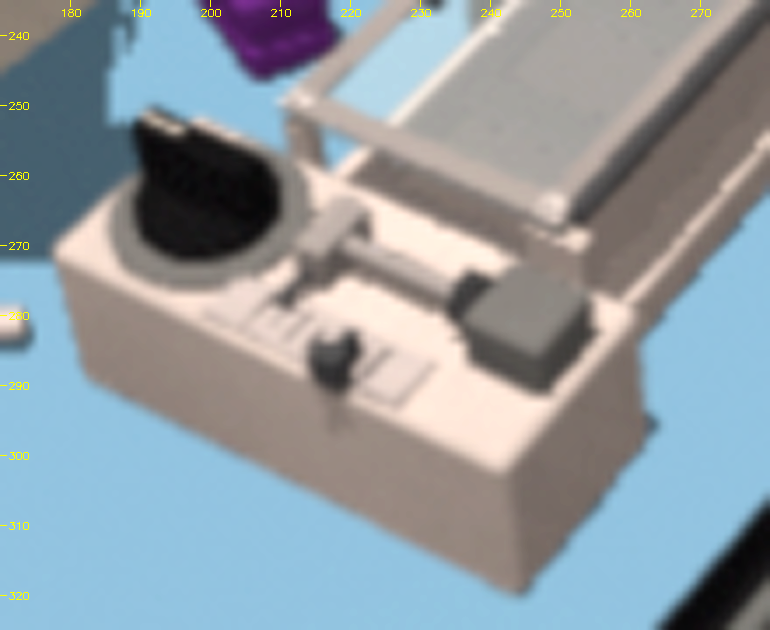

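The scene crop shows the knob at (198,262) with its white mark, the follower at (218,264) with its dark pointer at (210,277), and the set mark at (217,285). From the lid and the bar, the press origin is about (0.549,-0.118) and its yaw about 3.6°. I'll move above the catch tab.

```bash
python3 -m jog '[{"x":21.5,"y":40.5,"z":-3,"wz":-0.111},{"x":21.5,"y":40.5,"z":-3,"wz":-0.111},{"x":21.5,"y":40.5,"z":-3,"wz":-0.111},{"x":21.5,"y":40.5,"z":-3},{"x":21.5,"y":40.5,"z":-3},{"x":21.5,"y":40.5,"z":-3},{"x":21.5,"y":40.5,"z":-3},{"x":21.5,"y":40.5,"z":-3},{"x":21.5,"y":40.5,"z":-3},{"x":21.5,"y":40.5,"z":-3},{"x":21.5,"y":40.5,"z":-3},{}]' 50 40
python3 - <<'E'
from h import *
c=cam("top"); crop(c,280,195,120,80,6.4,"t2")
s=st(); print(s["orientation"].round(3))
E
```

```text
0.3 [ 0.212  -0.5073  0.253 ] [ 0.4 -0.1 -0.4] 0.0856
[[-0.386  0.923 -0.   ]
 [ 0.923  0.386  0.001]
 [ 0.001 -0.    -1.   ]]schema error: expected keys x, y, z, wx, wy, wz
```

View pics/t2.png

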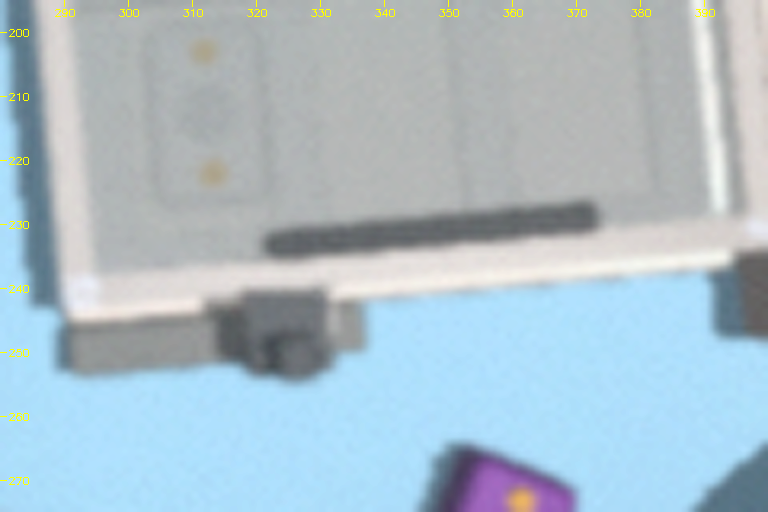

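The move was refused because of the empty row. The crop still helps: it puts the tab top at raw (326,250), so about (0.447,-0.064).

```bash
python3 -m jog '[{"x":21.4,"y":40.3,"z":-3,"wz":-0.111},{"x":21.4,"y":40.3,"z":-3,"wz":-0.111},{"x":21.4,"y":40.3,"z":-3,"wz":-0.111},{"x":21.4,"y":40.3,"z":-3},{"x":21.4,"y":40.3,"z":-3},{"x":21.4,"y":40.3,"z":-3},{"x":21.4,"y":40.3,"z":-3},{"x":21.4,"y":40.3,"z":-3},{"x":21.4,"y":40.3,"z":-3},{"x":21.4,"y":40.3,"z":-3},{"x":21.4,"y":40.3,"z":-3},{"x":0}]' 50 40

```

```text
schema error: expected keys x, y, z, wx, wy, wz
```

```bash
python3 -m jog '[{"x":21.4,"y":40.3,"z":-3,"wx":0,"wy":0,"wz":-0.111},{"x":21.4,"y":40.3,"z":-3,"wx":0,"wy":0,"wz":-0.111},{"x":21.4,"y":40.3,"z":-3,"wx":0,"wy":0,"wz":-0.111},{"x":21.4,"y":40.3,"z":-3,"wx":0,"wy":0,"wz":0},{"x":21.4,"y":40.3,"z":-3,"wx":0,"wy":0,"wz":0},{"x":21.4,"y":40.3,"z":-3,"wx":0,"wy":0,"wz":0},{"x":21.4,"y":40.3,"z":-3,"wx":0,"wy":0,"wz":0},{"x":21.4,"y":40.3,"z":-3,"wx":0,"wy":0,"wz":0},{"x":21.4,"y":40.3,"z":-3,"wx":0,"wy":0,"wz":0},{"x":21.4,"y":40.3,"z":-3,"wx":0,"wy":0,"wz":0},{"x":21.4,"y":40.3,"z":-3,"wx":0,"wy":0,"wz":0},{"x":0,"y":0,"z":0,"wx":0,"wy":0,"wz":0}]' 50 40

```

```text
time: 1.5
eef_pos: [0.449, -0.0604, 0.2195]
orientation: [[-0.068, 0.998, -0.001], [0.998, 0.068, 0.001], [0.001, -0.0, -1.0]]
wrist_force: [-0.0, -0.8, -0.9]
width: 0.0502
```

```bash
python3 -m jog '[{"x":-1,"y":-1.5,"z":-32,"wx":0,"wy":0,"wz":0},{"x":-1,"y":-1.5,"z":-31,"wx":0,"wy":0,"wz":0},{"x":0,"y":0,"z":0,"wx":0,"wy":0,"wz":0}]' && python3 -m jog '[{"x":0,"y":0,"z":0,"wx":0,"wy":0,"wz":0},{"x":0,"y":0,"z":0,"wx":0,"wy":0,"wz":0},{"x":0,"y":0,"z":0,"wx":0,"wy":0,"wz":0},{"x":0,"y":0,"z":0,"wx":0,"wy":0,"wz":0},{"x":0,"y":0,"z":0,"wx":0,"wy":0,"wz":0}]' 0 40

```

```text
time: 1.8
eef_pos: [0.4424, -0.0674, 0.1538]
orientation: [[-0.062, 0.998, -0.008], [0.998, 0.062, -0.0], [0.0, -0.008, -1.0]]
wrist_force: [-0.9, -0.6, -0.1]
width: 0.0501
time: 2.3
eef_pos: [0.4467, -0.0672, 0.1593]
orientation: [[-0.063, 0.998, 0.004], [0.998, 0.063, -0.0], [-0.0, 0.004, -1.0]]
wrist_force: [-0.9, 0.0, 7.2]
width: 0.0149
```

```bash
python3 -m jog '[{"x":-0.7,"y":10,"z":0,"wx":0,"wy":0,"wz":0},{"x":-0.6,"y":10,"z":0,"wx":0,"wy":0,"wz":0},{"x":-0.6,"y":10,"z":0,"wx":0,"wy":0,"wz":0},{"x":-0.6,"y":10,"z":0,"wx":0,"wy":0,"wz":0},{"x":-0.6,"y":9.5,"z":0,"wx":0,"wy":0,"wz":0},{"x":0,"y":0,"z":0,"wx":0,"wy":0,"wz":0},{"x":0,"y":0,"z":0,"wx":0,"wy":0,"wz":0}]' 

```

```text
time: 3.0
eef_pos: [0.4436, -0.0189, 0.1593]
orientation: [[-0.064, 0.998, 0.003], [0.998, 0.064, -0.003], [-0.003, 0.003, -1.0]]
wrist_force: [0.2, -5.5, 5.1]
width: 0.0149
```

```bash
python3 -m jog '[{"x":0,"y":0,"z":0,"wx":0,"wy":0,"wz":0},{"x":0,"y":0,"z":0,"wx":0,"wy":0,"wz":0},{"x":0,"y":0,"z":0,"wx":0,"wy":0,"wz":0},{"x":0,"y":0,"z":30,"wx":0,"wy":0,"wz":0},{"x":0,"y":0,"z":35,"wx":0,"wy":0,"wz":0}]' 45 && python3 -m jog '[{"x":4.1,"y":-8.4,"z":0,"wx":0,"wy":0,"wz":0.131},{"x":4.1,"y":-8.4,"z":0,"wx":0,"wy":0,"wz":0.131},{"x":4.1,"y":-8.4,"z":0,"wx":0,"wy":0,"wz":0.131},{"x":4.1,"y":-8.4,"z":0,"wx":0,"wy":0,"wz":0.131},{"x":4.1,"y":-8.4,"z":0,"wx":0,"wy":0,"wz":0.131},{"x":4.1,"y":-8.4,"z":0,"wx":0,"wy":0,"wz":0.131},{"x":4.1,"y":-8.4,"z":0,"wx":0,"wy":0,"wz":0.131},{"x":4.1,"y":-8.4,"z":0,"wx":0,"wy":0,"wz":0.131},{"x":4.1,"y":-8.4,"z":0,"wx":0,"wy":0,"wz":0.131},{"x":4.1,"y":-8.4,"z":0,"wx":0,"wy":0,"wz":0.131},{"x":4.1,"y":-8.4,"z":0,"wx":0,"wy":0,"wz":0.131},{"x":4.1,"y":-8.4,"z":0,"wx":0,"wy":0,"wz":0.131}]'
python3 -m jog '[{"x":0,"y":0,"z":0,"wx":0,"wy":0,"wz":0}]'
```

```text
time: 3.5
eef_pos: [0.4413, -0.0177, 0.222]
orientation: [[-0.063, 0.998, -0.004], [0.998, 0.063, -0.001], [-0.0, -0.004, -1.0]]
wrist_force: [0.6, 0.5, 0.6]
width: 0.0453
time: 4.7
eef_pos: [0.4917, -0.1186, 0.2222]
orientation: [[-0.998, -0.069, -0.0], [-0.069, 0.998, 0.0], [0.0, 0.0, -1.0]]
wrist_force: [0.3, 0.0, 0.0]
width: 0.0452
time: 4.8
eef_pos: [0.4918, -0.1189, 0.222]
orientation: [[-0.998, -0.064, -0.001], [-0.064, 0.998, 0.0], [0.001, 0.0, -1.0]]
wrist_force: [-0.8, 0.2, 0.3]
width: 0.0452
```

Down to the bar, then grip it.

```bash
python3 -m jog '[{"x":0.5,"y":0,"z":-35,"wx":0,"wy":0,"wz":0},{"x":0.5,"y":0,"z":-36,"wx":0,"wy":0,"wz":0},{"x":0,"y":0,"z":0,"wx":0,"wy":0,"wz":0}]' && python3 -m jog '[{"x":0,"y":0,"z":0,"wx":0,"wy":0,"wz":0},{"x":0,"y":0,"z":0,"wx":0,"wy":0,"wz":0},{"x":0,"y":0,"z":0,"wx":0,"wy":0,"wz":0},{"x":0,"y":0,"z":0,"wx":0,"wy":0,"wz":0},{"x":0,"y":0,"z":0,"wx":0,"wy":0,"wz":0}]' 0 50
python3 - <<'E'
import numpy as np
# arc waypoints of bar (press x-z), world x
R=np.hypot(130,48); p=None
for a in np.arange(0,1.61,.1):
    v=np.array([-130*np.cos(a)+48*np.sin(a),130*np.sin(a)+48*np.cos(a)])
    if p is not None: print(round(a,2),((v-p)).round(1),((v-p)[0]*.063).round(2))
    p=v
E
```

```text
time: 5.1
eef_pos: [0.4891, -0.1177, 0.1468]
orientation: [[-0.998, -0.06, -0.01], [-0.06, 0.998, 0.001], [0.01, 0.002, -1.0]]
wrist_force: [-0.9, 0.3, -0.9]
width: 0.0449
time: 5.6
eef_pos: [0.4925, -0.1186, 0.1535]
orientation: [[-0.998, -0.063, 0.001], [-0.063, 0.998, -0.0], [-0.001, -0.001, -1.0]]
wrist_force: [-3.7, 1.1, 4.1]
width: 0.0101
0.1 [ 5.4 12.7] 0.34
0.2 [ 6.7 12.1] 0.42
0.3 [ 7.9 11.4] 0.5
0.4 [ 9.  10.6] 0.56
0.5 [10.   9.6] 0.63
0.6 [10.9  8.6] 0.69
0.7 [11.7  7.4] 0.74
0.8 [12.4  6.2] 0.78
0.9 [12.9  5. ] 0.81
1.0 [13.4  3.7] 0.84
1.1 [13.7  2.3] 0.86
1.2 [13.8  0.9] 0.87
1.3 [13.8 -0.5] 0.87
1.4 [13.7 -1.8] 0.86
1.5 [13.5 -3.2] 0.85
1.6 [13.1 -4.5] 0.82
```

```bash
python3 -m jog '[{"x":5.4,"y":0.3,"z":12.7,"wx":0,"wy":0,"wz":0},{"x":6.7,"y":0.4,"z":12.1,"wx":0,"wy":0,"wz":0},{"x":7.9,"y":0.5,"z":11.4,"wx":0,"wy":0,"wz":0},{"x":0,"y":0,"z":0,"wx":0,"wy":0,"wz":0}]'
```

```text
time: 6.0
eef_pos: [0.511, -0.1174, 0.1894]
orientation: [[-0.998, -0.063, -0.003], [-0.063, 0.998, -0.0], [0.003, -0.0, -1.0]]
wrist_force: [-8.6, 2.7, 6.6]
width: 0.0101
```

```bash
python3 -m jog '[{"x":9,"y":0.6,"z":10.6,"wx":0,"wy":0,"wz":0},{"x":10,"y":0.6,"z":9.6,"wx":0,"wy":0,"wz":0},{"x":10.9,"y":0.7,"z":8.6,"wx":0,"wy":0,"wz":0},{"x":11.7,"y":0.7,"z":7.4,"wx":0,"wy":0,"wz":0},{"x":12.4,"y":0.8,"z":6.2,"wx":0,"wy":0,"wz":0},{"x":12.9,"y":0.8,"z":5,"wx":0,"wy":0,"wz":0},{"x":0,"y":0,"z":0,"wx":0,"wy":0,"wz":0}]'
```

```text
time: 6.7
eef_pos: [0.5793, -0.1133, 0.2408]
orientation: [[-0.998, -0.064, 0.003], [-0.064, 0.998, -0.002], [-0.003, -0.002, -1.0]]
wrist_force: [-10.5, 5.2, 19.8]
width: 0.0104
```

```bash
python3 -m jog '[{"x":12,"y":0.8,"z":7,"wx":0,"wy":0,"wz":0},{"x":13,"y":0.8,"z":3,"wx":0,"wy":0,"wz":0},{"x":13.8,"y":0.8,"z":1,"wx":0,"wy":0,"wz":0},{"x":0,"y":0,"z":0,"wx":0,"wy":0,"wz":0}]'
```

```text
time: 7.1
eef_pos: [0.6193, -0.1107, 0.2496]
orientation: [[-0.998, -0.064, 0.004], [-0.064, 0.998, -0.001], [-0.004, -0.001, -1.0]]
wrist_force: [-1.9, 1.5, 7.7]
width: 0.0097
```

```bash
python3 -m jog '[{"x":13.8,"y":0.9,"z":-0.5,"wx":0,"wy":0,"wz":0},{"x":13.7,"y":0.9,"z":-1.8,"wx":0,"wy":0,"wz":0},{"x":13.5,"y":0.8,"z":-3.2,"wx":0,"wy":0,"wz":0},{"x":10,"y":0.7,"z":-3,"wx":0,"wy":0,"wz":0},{"x":0,"y":0,"z":0,"wx":0,"wy":0,"wz":0}]'
```

```text
time: 7.6
eef_pos: [0.671, -0.1075, 0.24]
orientation: [[-0.998, -0.064, 0.005], [-0.064, 0.998, -0.001], [-0.005, -0.001, -1.0]]
wrist_force: [1.5, -0.3, 2.3]
width: 0.0105
```

```bash
python3 -m jog '[{"x":5,"y":0.3,"z":-2,"wx":0,"wy":0,"wz":0},{"x":0,"y":0,"z":0,"wx":0,"wy":0,"wz":0}]' && python3 -m jog '[{"x":0,"y":0,"z":0,"wx":0,"wy":0,"wz":0},{"x":0,"y":0,"z":0,"wx":0,"wy":0,"wz":0},{"x":0,"y":0,"z":0,"wx":0,"wy":0,"wz":0},{"x":0,"y":0,"z":30,"wx":0,"wy":0,"wz":0},{"x":0,"y":0,"z":35,"wx":0,"wy":0,"wz":0},{"x":-40,"y":0,"z":0,"wx":0,"wy":0,"wz":0},{"x":-40,"y":0,"z":0,"wx":0,"wy":0,"wz":0},{"x":-40,"y":0,"z":0,"wx":0,"wy":0,"wz":0},{"x":-40,"y":0,"z":0,"wx":0,"wy":0,"wz":0},{"x":-40,"y":0,"z":0,"wx":0,"wy":0,"wz":0},{"x":-40,"y":0,"z":0,"wx":0,"wy":0,"wz":0}]' 35
python3 - <<'E'
from h import *
c=cam("top"); crop(c,150,140,290,130,2.7,"t3"); st()
E
```

```text
time: 7.8
eef_pos: [0.6739, -0.1074, 0.2389]
orientation: [[-0.998, -0.064, 0.002], [-0.064, 0.998, -0.001], [-0.002, -0.001, -1.0]]
wrist_force: [-6.1, 1.5, 9.8]
width: 0.0101
time: 8.9
eef_pos: [0.4326, -0.1071, 0.3003]
orientation: [[-0.998, -0.064, 0.0], [-0.064, 0.998, 0.0], [-0.0, 0.0, -1.0]]
wrist_force: [1.1, 0.9, 1.3]
width: 0.035
8.95 [ 0.4276 -0.1074  0.3012] [-8.2 -1.  -2.8] 0.0349
```

View pics/t3.png

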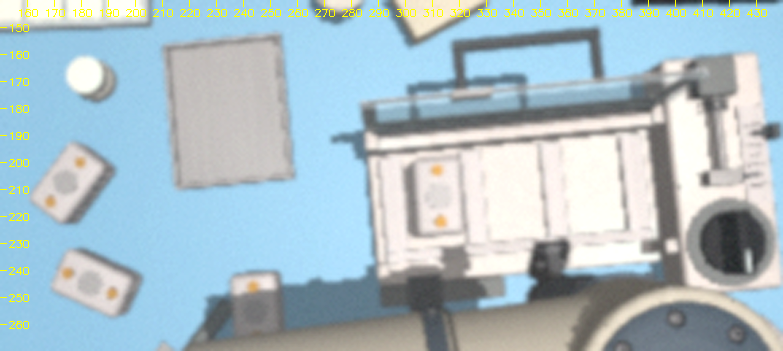

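The lid is fully open. The finished flask stands in the +y bay, with its dots at (311.5,203) and (313,221.5). The new flasks look unmoved.

```bash
python3 - <<'E'
from h import *
c=cam("top"); P=lambda u,v,z: px(c,(u-.5,v-.5),z)
a,b=P(311.5,203,.086),P(313,221.5,.086); print((a+b)/2,np.degrees(np.arctan2(*(a-b)[1::-1])))
# rib intersections guess: middle bay between ribs
for u in(327,354,357,384): print(u,P(u,205,.042))
E
python3 -m jog '[{"x":9,"y":6,"z":-7,"wx":0,"wy":0,"wz":-0.131},{"x":9,"y":6,"z":-7,"wx":0,"wy":0,"wz":-0.131},{"x":9,"y":6,"z":-7,"wx":0,"wy":0,"wz":-0.131},{"x":9,"y":6,"z":-7,"wx":0,"wy":0,"wz":-0.131},{"x":9,"y":6,"z":-7,"wx":0,"wy":0,"wz":-0.131},{"x":9,"y":6,"z":-7,"wx":0,"wy":0,"wz":-0.131},{"x":9,"y":6,"z":-7,"wx":0,"wy":0,"wz":-0.131},{"x":9,"y":6,"z":-7,"wx":0,"wy":0,"wz":-0.131},{"x":9,"y":6,"z":-7,"wx":0,"wy":0,"wz":-0.131},{"x":9,"y":6,"z":-7,"wx":0,"wy":0,"wz":-0.131},{"x":9,"y":6,"z":-7,"wx":0,"wy":0,"wz":-0.131},{"x":9,"y":6,"z":-7,"wx":0,"wy":0,"wz":-0.131}]' 68 60
```

```text
[ 0.54563345 -0.03616656  0.086     ] 2.806416660438931
327 [ 0.56678346 -0.08075375  0.042     ]
354 [ 0.56453742 -0.15702558  0.042     ]
357 [ 0.56428838 -0.16548807  0.042     ]
384 [ 0.5620509  -0.24156676  0.042     ]
time: 10.2
eef_pos: [0.543, -0.0347, 0.2159]
orientation: [[-0.057, 0.998, -0.0], [0.998, 0.057, 0.0], [0.0, -0.0, -1.0]]
wrist_force: [0.5, 1.0, -0.3]
width: 0.0676
```

```bash
python3 -m jog '[{"x":1,"y":-1,"z":-40,"wx":0,"wy":0,"wz":0},{"x":1,"y":0,"z":-40,"wx":0,"wy":0,"wz":0},{"x":0,"y":0,"z":-35,"wx":0,"wy":0,"wz":0},{"x":0,"y":0,"z":-15,"wx":0,"wy":0,"wz":0},{"x":0,"y":0,"z":-13,"wx":0,"wy":0,"wz":0},{"x":0,"y":0,"z":0,"wx":0,"wy":0,"wz":0}]' && python3 -m jog '[{"x":0,"y":0,"z":0,"wx":0,"wy":0,"wz":0},{"x":0,"y":0,"z":0,"wx":0,"wy":0,"wz":0},{"x":0,"y":0,"z":0,"wx":0,"wy":0,"wz":0},{"x":0,"y":0,"z":0,"wx":0,"wy":0,"wz":0}]' 30 60
```

```text
time: 10.8
eef_pos: [0.5432, -0.0362, 0.0712]
orientation: [[-0.062, 0.998, -0.004], [0.998, 0.062, -0.0], [-0.0, -0.004, -1.0]]
wrist_force: [-0.6, -0.2, -0.8]
width: 0.0684
time: 11.2
eef_pos: [0.5451, -0.0361, 0.0744]
orientation: [[-0.063, 0.998, 0.002], [0.998, 0.063, -0.0], [-0.0, 0.002, -1.0]]
wrist_force: [0.7, -0.6, 3.6]
width: 0.0493
```

```bash
python3 -m jog '[{"x":0,"y":0,"z":25,"wx":0,"wy":0,"wz":0},{"x":0,"y":0,"z":35,"wx":0,"wy":0,"wz":0},{"x":0,"y":0,"z":35,"wx":0,"wy":0,"wz":0},{"x":0,"y":10,"z":20,"wx":0,"wy":0,"wz":0},{"x":0,"y":35,"z":0,"wx":0,"wy":0,"wz":0},{"x":0,"y":35,"z":0,"wx":0,"wy":0,"wz":0},{"x":5,"y":35,"z":0,"wx":0,"wy":0,"wz":0},{"x":30,"y":35,"z":0,"wx":0,"wy":0,"wz":0},{"x":30,"y":30,"z":0,"wx":0,"wy":0,"wz":0},{"x":25,"y":25,"z":0,"wx":0,"wy":0,"wz":0},{"x":10,"y":15,"z":0,"wx":0,"wy":0,"wz":0},{"x":0,"y":0,"z":0,"wx":0,"wy":0,"wz":0}]'
```

```text
time: 12.4
eef_pos: [0.6443, 0.1862, 0.1856]
orientation: [[-0.064, 0.998, -0.004], [0.998, 0.064, -0.0], [0.0, -0.004, -1.0]]
wrist_force: [-1.6, -0.7, -3.8]
width: 0.0494
```

```bash
python3 -m jog '[{"x":0,"y":0,"z":-40,"wx":0,"wy":0,"wz":0},{"x":0,"y":0,"z":-40,"wx":0,"wy":0,"wz":0},{"x":0,"y":0,"z":-30,"wx":0,"wy":0,"wz":0},{"x":0,"y":0,"z":-10,"wx":0,"wy":0,"wz":0},{"x":0,"y":0,"z":-8,"wx":0,"wy":0,"wz":0},{"x":0,"y":0,"z":-5,"wx":0,"wy":0,"wz":0},{"x":0,"y":0,"z":0,"wx":0,"wy":0,"wz":0},{"x":0,"y":0,"z":0,"wx":0,"wy":0,"wz":0}]'
```

```text
time: 13.2
eef_pos: [0.6451, 0.1842, 0.0569]
orientation: [[-0.063, 0.998, 0.002], [0.998, 0.063, 0.001], [0.001, 0.002, -1.0]]
wrist_force: [-0.2, -0.8, -3.1]
width: 0.0495
```

```bash
python3 -m jog '[{"x":0,"y":0,"z":-3,"wx":0,"wy":0,"wz":0},{"x":0,"y":0,"z":-4,"wx":0,"wy":0,"wz":0},{"x":0,"y":0,"z":0,"wx":0,"wy":0,"wz":0},{"x":0,"y":0,"z":0,"wx":0,"wy":0,"wz":0}]'
```

```text
time: 13.6
eef_pos: [0.645, 0.1842, 0.0495]
orientation: [[-0.063, 0.998, 0.002], [0.998, 0.063, 0.001], [0.0, 0.002, -1.0]]
wrist_force: [-1.1, 0.4, 2.4]
width: 0.0493
```

```bash
python3 -m jog '[{"x":0,"y":0,"z":0,"wx":0,"wy":0,"wz":0},{"x":0,"y":0,"z":0,"wx":0,"wy":0,"wz":0},{"x":0,"y":0,"z":0,"wx":0,"wy":0,"wz":0},{"x":0,"y":0,"z":40,"wx":0,"wy":0,"wz":0},{"x":0,"y":0,"z":40,"wx":0,"wy":0,"wz":0},{"x":0,"y":0,"z":40,"wx":0,"wy":0,"wz":0},{"x":-45,"y":-35,"z":30,"wx":0,"wy":0,"wz":0},{"x":-45,"y":-35,"z":0,"wx":0,"wy":0,"wz":0},{"x":-45,"y":-35,"z":0,"wx":0,"wy":0,"wz":0},{"x":0,"y":-30,"z":0,"wx":0,"wy":0,"wz":0}]' 68
cat > dots.py <<'E'
from h import *
def dots(z=.056):
    c=cam("top"); hsv=cv2.cvtColor(c["color"],cv2.COLOR_RGB2HSV)
    m=cv2.inRange(hsv,(8,90,90),(24,255,255)); n,_,s,ce=cv2.connectedComponentsWithStats(m)
    for i in range(1,n):
        if 2<=s[i,4]<=40: print("px",ce[i].round(1),"A",s[i,4],"w",px(c,ce[i],z)[:2].round(4), px(c,ce[i],.086)[:2].round(4))
    return c
if __name__=="__main__":
    st(); dots()
E
python3 dots.py
```

```text
time: 14.6
eef_pos: [0.5256, 0.0639, 0.1918]
orientation: [[-0.064, 0.998, -0.002], [0.998, 0.064, 0.0], [0.0, -0.002, -1.0]]
wrist_force: [1.1, 1.2, 0.6]
width: 0.0681
14.6 [0.5256 0.0639 0.1918] [1.1 1.2 0.6] 0.0681
px [231.7 170. ] A 7 w [0.6719 0.1852] [0.6673 0.1805]
px [233.  188.3] A 7 w [0.6197 0.1826] [0.6165 0.178 ]
px [179.2 199.8] A 6 w [0.5916 0.3372] [0.5891 0.3284]
px [168.  214.3] A 7 w [0.5514 0.3699] [0.55   0.3602]
px [244.9 264.1] A 8 w [0.4055 0.1537] [0.4082 0.1499]
px [361. 273.] A 9 w [ 0.373  -0.1686] [ 0.3766 -0.1635]
px [354.1 290.7] A 9 w [ 0.3249 -0.1478] [ 0.3298 -0.1433]
```

```bash
python3 -m jog '[{"x":-32,"y":31,"z":0,"wx":0,"wy":0,"wz":0.02},{"x":-32,"y":31,"z":0,"wx":0,"wy":0,"wz":0},{"x":-29,"y":30,"z":0,"wx":0,"wy":0,"wz":0},{"x":0,"y":0,"z":-40,"wx":0,"wy":0,"wz":0},{"x":0,"y":0,"z":-40,"wx":0,"wy":0,"wz":0},{"x":0,"y":0,"z":-30,"wx":0,"wy":0,"wz":0},{"x":0,"y":0,"z":-20,"wx":0,"wy":0,"wz":0},{"x":0,"y":0,"z":-10,"wx":0,"wy":0,"wz":0},{"x":0,"y":0,"z":0,"wx":0,"wy":0,"wz":0}]' && python3 -m jog '[{"x":0,"y":0,"z":0,"wx":0,"wy":0,"wz":0},{"x":0,"y":0,"z":0,"wx":0,"wy":0,"wz":0},{"x":0,"y":0,"z":0,"wx":0,"wy":0,"wz":0},{"x":0,"y":0,"z":0,"wx":0,"wy":0,"wz":0}]' 30 60
```

```text
time: 15.55
eef_pos: [0.437, 0.157, 0.0508]
orientation: [[-0.083, 0.997, -0.002], [0.997, 0.083, -0.001], [-0.001, -0.002, -1.0]]
wrist_force: [0.4, 0.3, -0.3]
width: 0.068
time: 15.95
eef_pos: [0.4386, 0.1577, 0.0533]
orientation: [[-0.083, 0.997, 0.003], [0.997, 0.083, 0.001], [0.001, 0.003, -1.0]]
wrist_force: [-0.2, -2.6, 7.0]
width: 0.0493
```

```bash
python3 -m jog '[{"x":0,"y":0,"z":25,"wx":0,"wy":0,"wz":0},{"x":0,"y":0,"z":40,"wx":0,"wy":0,"wz":-0.02},{"x":0,"y":0,"z":40,"wx":0,"wy":0,"wz":0},{"x":0,"y":0,"z":40,"wx":0,"wy":0,"wz":0},{"x":12,"y":-20,"z":35,"wx":0,"wy":0,"wz":0},{"x":16,"y":-44,"z":10,"wx":0,"wy":0,"wz":0},{"x":16,"y":-45,"z":0,"wx":0,"wy":0,"wz":0},{"x":16,"y":-45,"z":0,"wx":0,"wy":0,"wz":0},{"x":16,"y":-45,"z":0,"wx":0,"wy":0,"wz":0},{"x":16,"y":-45,"z":0,"wx":0,"wy":0,"wz":0},{"x":16,"y":-45,"z":0,"wx":0,"wy":0,"wz":0},{"x":0,"y":0,"z":0,"wx":0,"wy":0,"wz":0}]'
python3 -m jog '[{"x":7,"y":-35,"z":0,"wx":0,"wy":0,"wz":0},{"x":7,"y":-35,"z":0,"wx":0,"wy":0,"wz":0},{"x":0,"y":0,"z":0,"wx":0,"wy":0,"wz":0},{"x":0,"y":0,"z":0,"wx":0,"wy":0,"wz":0}]'
```

```text
time: 17.15
eef_pos: [0.5456, -0.1362, 0.24]
orientation: [[-0.057, 0.998, -0.003], [0.998, 0.057, -0.0], [-0.0, -0.003, -1.0]]
wrist_force: [-1.0, 1.3, -5.6]
width: 0.0488
time: 17.55
eef_pos: [0.5589, -0.2016, 0.2404]
orientation: [[-0.061, 0.998, -0.002], [0.998, 0.061, 0.002], [0.002, -0.002, -1.0]]
wrist_force: [0.5, 0.3, -3.9]
width: 0.049
```

```bash
python3 -m jog '[{"x":1,"y":0,"z":-40,"wx":0,"wy":0,"wz":0},{"x":0,"y":0,"z":-40,"wx":0,"wy":0,"wz":0},{"x":0,"y":0,"z":-35,"wx":0,"wy":0,"wz":0},{"x":0,"y":0,"z":-20,"wx":0,"wy":0,"wz":0},{"x":0,"y":0,"z":-8,"wx":0,"wy":0,"wz":0},{"x":0,"y":0,"z":-8,"wx":0,"wy":0,"wz":0},{"x":0,"y":0,"z":0,"wx":0,"wy":0,"wz":0},{"x":0,"y":0,"z":0,"wx":0,"wy":0,"wz":0}]'
```

```text
time: 18.35
eef_pos: [0.5612, -0.2016, 0.0919]
orientation: [[-0.063, 0.998, 0.002], [0.998, 0.063, -0.0], [-0.001, 0.002, -1.0]]
wrist_force: [-0.4, -0.1, -4.5]
width: 0.0486
```

```bash
python3 -m jog '[{"x":0,"y":0,"z":-4,"wx":0,"wy":0,"wz":0},{"x":0,"y":0,"z":-4,"wx":0,"wy":0,"wz":0},{"x":0,"y":0,"z":0,"wx":0,"wy":0,"wz":0},{"x":0,"y":0,"z":0,"wx":0,"wy":0,"wz":0}]'
```

```text
time: 18.75
eef_pos: [0.5611, -0.2018, 0.0834]
orientation: [[-0.063, 0.998, 0.002], [0.998, 0.063, -0.0], [-0.001, 0.002, -1.0]]
wrist_force: [0.4, 0.5, -0.4]
width: 0.0486
```

```bash
python3 -m jog '[{"x":0,"y":0,"z":0,"wx":0,"wy":0,"wz":0},{"x":0,"y":0,"z":0,"wx":0,"wy":0,"wz":0},{"x":0,"y":0,"z":0,"wx":0,"wy":0,"wz":0},{"x":0,"y":0,"z":40,"wx":0,"wy":0,"wz":0},{"x":0,"y":0,"z":40,"wx":0,"wy":0,"wz":0},{"x":0,"y":0,"z":40,"wx":0,"wy":0,"wz":0},{"x":-40,"y":0,"z":40,"wx":0,"wy":0,"wz":0},{"x":-40,"y":0,"z":0,"wx":0,"wy":0,"wz":0},{"x":-40,"y":0,"z":0,"wx":0,"wy":0,"wz":0},{"x":-40,"y":0,"z":0,"wx":0,"wy":0,"wz":0},{"x":0,"y":0,"z":0,"wx":0,"wy":0,"wz":0}]' 68
sed -i 's/(8,90,90)/(8,70,50)/' dots.py; python3 dots.py
```

```text
time: 19.85
eef_pos: [0.4012, -0.2016, 0.239]
orientation: [[-0.062, 0.998, 0.001], [0.998, 0.062, 0.0], [0.0, 0.001, -1.0]]
wrist_force: [1.2, -1.1, 0.3]
width: 0.0677
19.85 [ 0.4012 -0.2016  0.239 ] [ 1.2 -1.1  0.3] 0.0677
px [231.5 170.4] A 11 w [0.6709 0.1857] [0.6663 0.181 ]
px [232.5 188.5] A 12 w [0.6191 0.184 ] [0.6159 0.1794]
px [372.3 197.5] A 14 w [ 0.5818 -0.2079] [ 0.5796 -0.2017]
px [179.  199.8] A 10 w [0.5917 0.3377] [0.5892 0.3288]
px [168.1 214.3] A 9 w [0.5512 0.3696] [0.5499 0.3599]
px [373.7 216.5] A 14 w [ 0.5286 -0.2098] [ 0.5278 -0.2035]
px [176.  231.8] A 10 w [0.5011 0.3475] [0.5011 0.3384]
px [192. 240.] A 9 w [0.4768 0.3021] [0.4774 0.2942]
```

New flask 3 sits well in the -y bay. F2 has been knocked and is now at (0.489,0.325) with its long axis at 61.8°. It's next.

```bash
python3 -m jog '[{"x":7.3,"y":43.9,"z":0,"wx":0,"wy":0,"wz":0.0848},{"x":7.3,"y":43.9,"z":0,"wx":0,"wy":0,"wz":0.0848},{"x":7.3,"y":43.9,"z":0,"wx":0,"wy":0,"wz":0.0848},{"x":7.3,"y":43.9,"z":0,"wx":0,"wy":0,"wz":0.0848},{"x":7.3,"y":43.9,"z":0,"wx":0,"wy":0,"wz":0.0848},{"x":7.3,"y":43.9,"z":0,"wx":0,"wy":0,"wz":0.0848},{"x":7.3,"y":43.9,"z":0,"wx":0,"wy":0,"wz":0.0848},{"x":7.3,"y":43.9,"z":0,"wx":0,"wy":0,"wz":0.0848},{"x":7.3,"y":43.9,"z":0,"wx":0,"wy":0,"wz":0.0848},{"x":7.3,"y":43.9,"z":0,"wx":0,"wy":0,"wz":0.0848},{"x":7.3,"y":43.9,"z":0,"wx":0,"wy":0,"wz":0.0848},{"x":7.3,"y":43.9,"z":0,"wx":0,"wy":0,"wz":0.0848}]'; python3 -m jog '[{"x":0,"y":0,"z":-40,"wx":0,"wy":0,"wz":0},{"x":0,"y":0,"z":-40,"wx":0,"wy":0,"wz":0},{"x":0,"y":0,"z":0,"wx":0,"wy":0,"wz":0}]'
```

```text
time: 21.1
eef_pos: [0.4932, 0.3277, 0.2377]
orientation: [[-0.884, 0.467, 0.0], [0.467, 0.884, -0.0], [-0.0, 0.0, -1.0]]
wrist_force: [0.6, -0.0, 0.5]
width: 0.0681
time: 21.4
eef_pos: [0.4899, 0.3238, 0.1515]
orientation: [[-0.882, 0.471, -0.01], [0.471, 0.882, -0.008], [0.005, -0.011, -1.0]]
wrist_force: [0.4, -0.3, -0.6]
width: 0.0683
```

```bash
python3 -m jog '[{"x":0,"y":0,"z":-40,"wx":0,"wy":0,"wz":0},{"x":0,"y":0,"z":-40,"wx":0,"wy":0,"wz":0},{"x":0,"y":0,"z":-15,"wx":0,"wy":0,"wz":0},{"x":0,"y":0,"z":-10,"wx":0,"wy":0,"wz":0},{"x":0,"y":0,"z":0,"wx":0,"wy":0,"wz":0},{"x":0,"y":0,"z":0,"wx":0,"wy":0,"wz":0}]' && python3 -m jog '[{"x":0,"y":0,"z":0,"wx":0,"wy":0,"wz":0},{"x":0,"y":0,"z":0,"wx":0,"wy":0,"wz":0},{"x":0,"y":0,"z":0,"wx":0,"wy":0,"wz":0},{"x":0,"y":0,"z":0,"wx":0,"wy":0,"wz":0}]' 30 60
```

```text
time: 22.0
eef_pos: [0.4939, 0.3261, 0.0549]
orientation: [[-0.882, 0.471, 0.003], [0.471, 0.882, 0.002], [-0.001, 0.003, -1.0]]
wrist_force: [0.2, -0.0, 0.3]
width: 0.0683
time: 22.4
eef_pos: [0.4933, 0.3264, 0.0552]
orientation: [[-0.882, 0.471, 0.002], [0.471, 0.882, 0.003], [-0.001, 0.004, -1.0]]
wrist_force: [-3.8, -0.2, 6.8]
width: 0.0488
```

```bash
python3 -m jog '[{"x":0,"y":0,"z":20,"wx":0,"wy":0,"wz":0},{"x":0,"y":0,"z":40,"wx":0,"wy":0,"wz":0},{"x":0,"y":0,"z":45,"wx":0,"wy":0,"wz":0},{"x":0,"y":0,"z":45,"wx":0,"wy":0,"wz":0},{"x":0,"y":-20,"z":35,"wx":0,"wy":0,"wz":-0.08},{"x":5,"y":-40,"z":0,"wx":0,"wy":0,"wz":-0.117},{"x":6,"y":-42,"z":0,"wx":0,"wy":0,"wz":-0.117},{"x":6,"y":-42,"z":0,"wx":0,"wy":0,"wz":-0.117},{"x":6,"y":-42,"z":0,"wx":0,"wy":0,"wz":-0.117},{"x":6,"y":-42,"z":0,"wx":0,"wy":0,"wz":-0.117},{"x":6,"y":-42,"z":0,"wx":0,"wy":0,"wz":-0.117},{"x":6,"y":-42,"z":0,"wx":0,"wy":0,"wz":-0.117}]' && python3 -m jog '[{"x":6,"y":-42,"z":0,"wx":0,"wy":0,"wz":-0.118},{"x":6,"y":-42,"z":0,"wx":0,"wy":0,"wz":0},{"x":4,"y":-36,"z":0,"wx":0,"wy":0,"wz":0},{"x":4,"y":-12,"z":0,"wx":0,"wy":0,"wz":0},{"x":0,"y":0,"z":0,"wx":0,"wy":0,"wz":0},{"x":0,"y":0,"z":0,"wx":0,"wy":0,"wz":0}]'
```

```text
time: 23.6
eef_pos: [0.5329, 0.0116, 0.2378]
orientation: [[-0.176, 0.984, -0.001], [0.984, 0.176, 0.001], [0.001, -0.001, -1.0]]
wrist_force: [0.3, 1.0, -5.1]
width: 0.049
time: 24.2
eef_pos: [0.5533, -0.1184, 0.2375]
orientation: [[-0.063, 0.998, -0.001], [0.998, 0.063, 0.001], [0.001, -0.001, -1.0]]
wrist_force: [0.7, -0.2, -4.7]
width: 0.049
```

```bash
python3 -m jog '[{"x":-1,"y":1,"z":-40,"wx":0,"wy":0,"wz":0},{"x":0,"y":0,"z":-40,"wx":0,"wy":0,"wz":0},{"x":0,"y":0,"z":-35,"wx":0,"wy":0,"wz":0},{"x":0,"y":0,"z":-17,"wx":0,"wy":0,"wz":0},{"x":0,"y":0,"z":-8,"wx":0,"wy":0,"wz":0},{"x":0,"y":0,"z":-6,"wx":0,"wy":0,"wz":0},{"x":0,"y":0,"z":-4,"wx":0,"wy":0,"wz":0},{"x":0,"y":0,"z":-3,"wx":0,"wy":0,"wz":0},{"x":0,"y":0,"z":0,"wx":0,"wy":0,"wz":0},{"x":0,"y":0,"z":0,"wx":0,"wy":0,"wz":0}]'
```

```text
time: 25.2
eef_pos: [0.553, -0.1179, 0.0856]
orientation: [[-0.063, 0.998, 0.001], [0.998, 0.063, -0.0], [-0.0, 0.001, -1.0]]
wrist_force: [-0.4, 0.8, -4.7]
width: 0.0489
```

```bash
python3 -m jog '[{"x":0,"y":0,"z":-2,"wx":0,"wy":0,"wz":0},{"x":0,"y":0,"z":0,"wx":0,"wy":0,"wz":0},{"x":0,"y":0,"z":0,"wx":0,"wy":0,"wz":0}]'; python3 -m jog '[{"x":0,"y":0,"z":0,"wx":0,"wy":0,"wz":0},{"x":0,"y":0,"z":0,"wx":0,"wy":0,"wz":0},{"x":0,"y":0,"z":0,"wx":0,"wy":0,"wz":0},{"x":0,"y":0,"z":40,"wx":0,"wy":0,"wz":0},{"x":0,"y":0,"z":40,"wx":0,"wy":0,"wz":0},{"x":0,"y":0,"z":40,"wx":0,"wy":0,"wz":0},{"x":-40,"y":0,"z":40,"wx":0,"wy":0,"wz":0},{"x":-40,"y":0,"z":0,"wx":0,"wy":0,"wz":0},{"x":-40,"y":0,"z":0,"wx":0,"wy":0,"wz":0},{"x":-40,"y":0,"z":0,"wx":0,"wy":0,"wz":0},{"x":0,"y":0,"z":0,"wx":0,"wy":0,"wz":0}]' 66;  python3 dots.py
```

```text
time: 25.5
eef_pos: [0.5531, -0.1179, 0.0852]
orientation: [[-0.064, 0.998, 0.002], [0.998, 0.064, -0.0], [-0.001, 0.002, -1.0]]
wrist_force: [-4.1, 1.8, 6.7]
width: 0.0487
time: 26.6
eef_pos: [0.3937, -0.118, 0.2392]
orientation: [[-0.063, 0.998, 0.001], [0.998, 0.063, 0.001], [0.0, 0.001, -1.0]]
wrist_force: [1.0, 0.1, 0.4]
width: 0.0658
26.6 [ 0.3937 -0.118   0.2392] [1.  0.1 0.4] 0.0658
px [231.5 170.2] A 10 w [0.6714 0.1858] [0.6667 0.1811]
px [232.5 188.5] A 12 w [0.6191 0.184 ] [0.6159 0.1794]
px [372.3 197.5] A 14 w [ 0.5818 -0.2079] [ 0.5796 -0.2017]
px [179.1 199.7] A 9 w [0.5921 0.3373] [0.5896 0.3285]
px [341.4 200.4] A 13 w [ 0.5763 -0.1215] [ 0.5742 -0.1177]
px [168.1 214.3] A 9 w [0.5512 0.3696] [0.5499 0.3599]
px [373.7 216.5] A 14 w [ 0.5286 -0.2098] [ 0.5278 -0.2035]
px [343.3 219.5] A 14 w [ 0.5226 -0.1249] [ 0.5221 -0.121 ]
```

```bash
python3 -m jog '[{"x":14.6,"y":39.3,"z":0,"wx":0,"wy":0,"wz":-0.061},{"x":14.6,"y":39.3,"z":0,"wx":0,"wy":0,"wz":-0.061},{"x":14.6,"y":39.3,"z":0,"wx":0,"wy":0,"wz":-0.061},{"x":14.6,"y":39.3,"z":0,"wx":0,"wy":0,"wz":-0.061},{"x":14.6,"y":39.3,"z":0,"wx":0,"wy":0,"wz":-0.061},{"x":14.6,"y":39.3,"z":0,"wx":0,"wy":0,"wz":-0.061},{"x":14.6,"y":39.3,"z":0,"wx":0,"wy":0,"wz":-0.061},{"x":14.6,"y":39.3,"z":0,"wx":0,"wy":0,"wz":-0.061},{"x":14.6,"y":39.3,"z":0,"wx":0,"wy":0,"wz":-0.061},{"x":14.6,"y":39.3,"z":0,"wx":0,"wy":0,"wz":-0.061},{"x":14.6,"y":39.3,"z":0,"wx":0,"wy":0,"wz":-0.061},{"x":14.6,"y":39.3,"z":0,"wx":0,"wy":0,"wz":-0.061}]' 68; python3 -m jog '[{"x":0,"y":0,"z":-40,"wx":0,"wy":0,"wz":0},{"x":0,"y":0,"z":-40,"wx":0,"wy":0,"wz":0},{"x":0,"y":0,"z":-20,"wx":0,"wy":0,"wz":0},{"x":0,"y":0,"z":0,"wx":0,"wy":0,"wz":0},{"x":0,"y":0,"z":0,"wx":0,"wy":0,"wz":0}]'; python3 dots.py
```

```text
time: 27.85
eef_pos: [0.5736, 0.3559, 0.2376]
orientation: [[0.622, 0.783, 0.0], [0.783, -0.622, -0.0], [-0.0, 0.0, -1.0]]
wrist_force: [1.0, 0.1, -0.3]
width: 0.0682
time: 28.35
eef_pos: [0.5734, 0.3541, 0.1387]
orientation: [[0.62, 0.785, 0.001], [0.785, -0.62, -0.0], [0.0, 0.001, -1.0]]
wrist_force: [-0.2, -0.6, 0.9]
width: 0.0681
28.35 [0.5734 0.3541 0.1387] [-0.2 -0.6  0.9] 0.0681
px [231.5 170.4] A 11 w [0.6709 0.1857] [0.6663 0.181 ]
px [232.5 188.5] A 12 w [0.6191 0.184 ] [0.6159 0.1794]
px [372.3 197.5] A 14 w [ 0.5818 -0.2079] [ 0.5796 -0.2017]
px [179.1 199.7] A 9 w [0.5921 0.3373] [0.5896 0.3285]
px [341.4 200.4] A 13 w [ 0.5763 -0.1215] [ 0.5742 -0.1177]
px [373.7 216.5] A 14 w [ 0.5286 -0.2098] [ 0.5278 -0.2035]
px [343.3 219.5] A 14 w [ 0.5226 -0.1249] [ 0.5221 -0.121 ]
px [361. 273.] A 9 w [ 0.373  -0.1686] [ 0.3766 -0.1635]
px [354.1 290.7] A 9 w [ 0.3249 -0.1478] [ 0.3298 -0.1433]
```

```bash
python3 -m jog '[{"x":-1,"y":0,"z":-40,"wx":0,"wy":0,"wz":0},{"x":0,"y":0,"z":-30,"wx":0,"wy":0,"wz":0},{"x":0,"y":0,"z":-16,"wx":0,"wy":0,"wz":0},{"x":0,"y":0,"z":0,"wx":0,"wy":0,"wz":0},{"x":0,"y":0,"z":0,"wx":0,"wy":0,"wz":0}]' && python3 -m jog '[{"x":0,"y":0,"z":0,"wx":0,"wy":0,"wz":0},{"x":0,"y":0,"z":0,"wx":0,"wy":0,"wz":0},{"x":0,"y":0,"z":0,"wx":0,"wy":0,"wz":0},{"x":0,"y":0,"z":0,"wx":0,"wy":0,"wz":0}]' 30 60
```

```text
time: 28.9
eef_pos: [0.5728, 0.3545, 0.0546]
orientation: [[0.62, 0.785, 0.003], [0.785, -0.62, 0.002], [0.003, 0.001, -1.0]]
wrist_force: [0.0, -0.4, 0.7]
width: 0.068
time: 29.3
eef_pos: [0.5725, 0.3544, 0.0552]
orientation: [[0.62, 0.785, 0.003], [0.785, -0.62, 0.002], [0.004, 0.001, -1.0]]
wrist_force: [-1.4, -1.6, 6.8]
width: 0.0486
```

```bash
python3 -m jog '[{"x":0,"y":0,"z":20,"wx":0,"wy":0,"wz":0},{"x":0,"y":0,"z":40,"wx":0,"wy":0,"wz":0},{"x":0,"y":0,"z":45,"wx":0,"wy":0,"wz":0},{"x":0,"y":0,"z":45,"wx":0,"wy":0,"wz":0},{"x":-3,"y":-20,"z":35,"wx":0,"wy":0,"wz":0},{"x":-4,"y":-40,"z":0,"wx":0,"wy":0,"wz":0.106},{"x":-4,"y":-42,"z":0,"wx":0,"wy":0,"wz":0.106},{"x":-4,"y":-42,"z":0,"wx":0,"wy":0,"wz":0.106},{"x":-4,"y":-42,"z":0,"wx":0,"wy":0,"wz":0.106},{"x":-4,"y":-42,"z":0,"wx":0,"wy":0,"wz":0.106},{"x":-4,"y":-42,"z":0,"wx":0,"wy":0,"wz":0.106},{"x":-2,"y":-42,"z":0,"wx":0,"wy":0,"wz":0.096}]' && python3 -m jog '[{"x":0,"y":-40,"z":0,"wx":0,"wy":0,"wz":0},{"x":0,"y":-37,"z":0,"wx":0,"wy":0,"wz":0},{"x":0,"y":0,"z":0,"wx":0,"wy":0,"wz":0},{"x":0,"y":0,"z":0,"wx":0,"wy":0,"wz":0},{"x":0,"y":0,"z":0,"wx":0,"wy":0,"wz":0}]'
```

```text
time: 30.5
eef_pos: [0.5414, 0.0403, 0.2375]
orientation: [[-0.068, 0.998, -0.0], [0.998, 0.068, 0.001], [0.001, -0.0, -1.0]]
wrist_force: [1.5, 0.3, -5.3]
width: 0.0488
time: 31.0
eef_pos: [0.5423, -0.0346, 0.2373]
orientation: [[-0.064, 0.998, -0.0], [0.998, 0.064, 0.001], [0.001, -0.0, -1.0]]
wrist_force: [0.0, 1.0, -4.7]
width: 0.0488
```

```bash
python3 -m jog '[{"x":1,"y":0,"z":-40,"wx":0,"wy":0,"wz":0},{"x":0,"y":0,"z":-40,"wx":0,"wy":0,"wz":0},{"x":0,"y":0,"z":-35,"wx":0,"wy":0,"wz":0},{"x":0,"y":0,"z":-17,"wx":0,"wy":0,"wz":0},{"x":0,"y":0,"z":-8,"wx":0,"wy":0,"wz":0},{"x":0,"y":0,"z":-6,"wx":0,"wy":0,"wz":0},{"x":0,"y":0,"z":-4,"wx":0,"wy":0,"wz":0},{"x":0,"y":0,"z":-3,"wx":0,"wy":0,"wz":0},{"x":0,"y":0,"z":0,"wx":0,"wy":0,"wz":0},{"x":0,"y":0,"z":0,"wx":0,"wy":0,"wz":0}]'
```

```text
time: 32.0
eef_pos: [0.5442, -0.0351, 0.0853]
orientation: [[-0.063, 0.998, 0.002], [0.998, 0.063, 0.0], [0.0, 0.002, -1.0]]
wrist_force: [-0.2, 0.8, -3.2]
width: 0.049
```

```bash
python3 -m jog '[{"x":0,"y":0,"z":-1.5,"wx":0,"wy":0,"wz":0},{"x":0,"y":0,"z":0,"wx":0,"wy":0,"wz":0},{"x":0,"y":0,"z":0,"wx":0,"wy":0,"wz":0}]'; python3 -m jog '[{"x":0,"y":0,"z":0,"wx":0,"wy":0,"wz":0},{"x":0,"y":0,"z":0,"wx":0,"wy":0,"wz":0},{"x":0,"y":0,"z":0,"wx":0,"wy":0,"wz":0},{"x":0,"y":0,"z":40,"wx":0,"wy":0,"wz":0},{"x":0,"y":0,"z":40,"wx":0,"wy":0,"wz":0},{"x":0,"y":0,"z":40,"wx":0,"wy":0,"wz":0},{"x":-40,"y":0,"z":45,"wx":0,"wy":0,"wz":0},{"x":-40,"y":0,"z":10,"wx":0,"wy":0,"wz":0},{"x":-40,"y":0,"z":0,"wx":0,"wy":0,"wz":0},{"x":-40,"y":0,"z":0,"wx":0,"wy":0,"wz":0},{"x":0,"y":0,"z":0,"wx":0,"wy":0,"wz":0}]' 66;  python3 dots.py; python3 - <<'E'
from h import *
c=cam("top"); crop(c,150,140,290,150,2.7,"t4")
E
```

```text
time: 32.3
eef_pos: [0.5442, -0.0351, 0.0852]
orientation: [[-0.064, 0.998, 0.003], [0.998, 0.064, 0.0], [0.0, 0.003, -1.0]]
wrist_force: [-4.5, 1.8, 8.7]
width: 0.0486
time: 33.4
eef_pos: [0.3868, -0.0357, 0.251]
orientation: [[-0.064, 0.998, 0.002], [0.998, 0.064, 0.001], [0.001, 0.002, -1.0]]
wrist_force: [0.3, 0.9, 0.3]
width: 0.066
33.4 [ 0.3868 -0.0357  0.251 ] [0.3 0.9 0.3] 0.066
px [231.5 170.2] A 10 w [0.6714 0.1858] [0.6667 0.1811]
px [232.5 188.5] A 12 w [0.6191 0.184 ] [0.6159 0.1794]
px [372.3 197.5] A 14 w [ 0.5818 -0.2079] [ 0.5796 -0.2017]
px [341.4 200.4] A 13 w [ 0.5763 -0.1215] [ 0.5742 -0.1177]
px [310.5 202.8] A 13 w [ 0.5719 -0.035 ] [ 0.57   -0.0336]
px [373.7 216.5] A 14 w [ 0.5286 -0.2098] [ 0.5278 -0.2035]
px [343.3 219.5] A 14 w [ 0.5226 -0.1249] [ 0.5221 -0.121 ]
px [312.5 222. ] A 14 w [ 0.5181 -0.0388] [ 0.5176 -0.0373]
px [361. 273.] A 9 w [ 0.373  -0.1686] [ 0.3766 -0.1635]
```

View pics/t4.png

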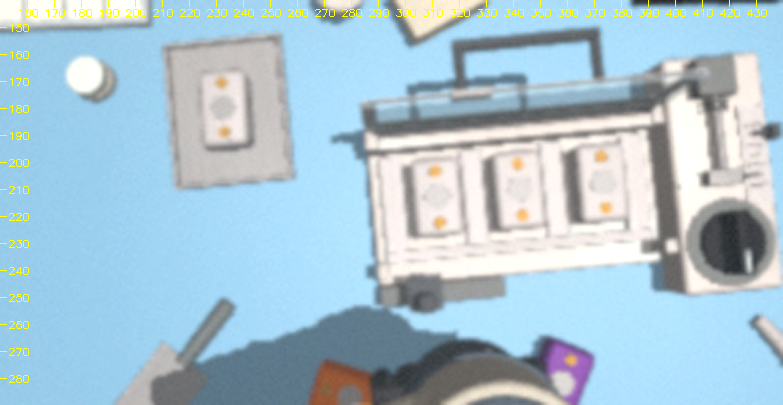

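All three new flasks are in the bays, with dots at (311,212), (342,210) and (373,207). The finished flask is in the tray at (232,180), and the bystanders haven't moved. Next I'll close the lid.

```bash
python3 -m jog '[{"x":24,"y":-6,"z":12,"wx":0,"wy":0,"wz":0.131},{"x":24,"y":-6,"z":12,"wx":0,"wy":0,"wz":0.131},{"x":24,"y":-6,"z":12,"wx":0,"wy":0,"wz":0.131},{"x":24,"y":-6,"z":12,"wx":0,"wy":0,"wz":0.131},{"x":24,"y":-6,"z":4,"wx":0,"wy":0,"wz":0.131},{"x":24,"y":-6,"z":0,"wx":0,"wy":0,"wz":0.131},{"x":24,"y":-6,"z":0,"wx":0,"wy":0,"wz":0.131},{"x":24,"y":-6,"z":0,"wx":0,"wy":0,"wz":0.131},{"x":24,"y":-6,"z":0,"wx":0,"wy":0,"wz":0.131},{"x":24,"y":-6,"z":0,"wx":0,"wy":0,"wz":0.131},{"x":24,"y":-6,"z":0,"wx":0,"wy":0,"wz":0.131},{"x":24,"y":-6,"z":0,"wx":0,"wy":0,"wz":0.131}]' 36 && python3 -m jog '[{"x":0,"y":0,"z":0,"wx":0,"wy":0,"wz":0},{"x":0,"y":0,"z":0,"wx":0,"wy":0,"wz":0}]'
```

```text
time: 34.7
eef_pos: [0.6802, -0.1079, 0.3007]
orientation: [[-0.998, -0.07, -0.001], [-0.07, 0.998, -0.0], [0.001, -0.0, -1.0]]
wrist_force: [0.3, -0.4, 0.0]
width: 0.0357
time: 34.9
eef_pos: [0.6792, -0.1076, 0.3001]
orientation: [[-0.998, -0.063, -0.002], [-0.063, 0.998, -0.0], [0.003, -0.0, -1.0]]
wrist_force: [-0.6, 0.4, 0.1]
width: 0.0358
```

```bash
python3 -m jog '[{"x":-4,"y":0,"z":-25,"wx":0,"wy":0,"wz":0},{"x":0,"y":0,"z":-25,"wx":0,"wy":0,"wz":0},{"x":0,"y":0,"z":-14,"wx":0,"wy":0,"wz":0},{"x":0,"y":0,"z":0,"wx":0,"wy":0,"wz":0}]' && python3 -m jog '[{"x":0,"y":0,"z":0,"wx":0,"wy":0,"wz":0},{"x":0,"y":0,"z":0,"wx":0,"wy":0,"wz":0},{"x":0,"y":0,"z":0,"wx":0,"wy":0,"wz":0},{"x":0,"y":0,"z":0,"wx":0,"wy":0,"wz":0},{"x":0,"y":0,"z":0,"wx":0,"wy":0,"wz":0}]' 0 40
```

```text
time: 35.3
eef_pos: [0.673, -0.107, 0.2362]
orientation: [[-0.998, -0.064, -0.004], [-0.064, 0.998, 0.0], [0.004, 0.001, -1.0]]
wrist_force: [0.7, 0.1, -0.1]
width: 0.036
time: 35.8
eef_pos: [0.674, -0.1075, 0.2401]
orientation: [[-0.998, -0.064, 0.001], [-0.064, 0.998, -0.001], [-0.001, -0.001, -1.0]]
wrist_force: [-6.1, 1.4, 5.8]
width: 0.0105
```

```bash
python3 -m jog '[{"x":-13.1,"y":-0.8,"z":4.5,"wx":0,"wy":0,"wz":0},{"x":-13.5,"y":-0.9,"z":3.2,"wx":0,"wy":0,"wz":0},{"x":-13.7,"y":-0.9,"z":1.8,"wx":0,"wy":0,"wz":0},{"x":-13.8,"y":-0.9,"z":0.5,"wx":0,"wy":0,"wz":0},{"x":-13.8,"y":-0.9,"z":-0.9,"wx":0,"wy":0,"wz":0},{"x":-13.7,"y":-0.9,"z":-2.3,"wx":0,"wy":0,"wz":0},{"x":-13.4,"y":-0.8,"z":-3.7,"wx":0,"wy":0,"wz":0},{"x":0,"y":0,"z":0,"wx":0,"wy":0,"wz":0}]'
```

```text
time: 36.6
eef_pos: [0.58, -0.1135, 0.2438]
orientation: [[-0.998, -0.065, 0.006], [-0.065, 0.998, -0.0], [-0.006, -0.001, -1.0]]
wrist_force: [-1.0, 1.0, 8.4]
width: 0.0101
```

```bash
python3 -m jog '[{"x":-12.9,"y":-0.8,"z":-6,"wx":0,"wy":0,"wz":0},{"x":-12.4,"y":-0.8,"z":-7,"wx":0,"wy":0,"wz":0},{"x":-11.7,"y":-0.7,"z":-8,"wx":0,"wy":0,"wz":0},{"x":-10.9,"y":-0.7,"z":-9,"wx":0,"wy":0,"wz":0},{"x":-10,"y":-0.6,"z":-9.6,"wx":0,"wy":0,"wz":0},{"x":-9,"y":-0.6,"z":-10.6,"wx":0,"wy":0,"wz":0},{"x":0,"y":0,"z":0,"wx":0,"wy":0,"wz":0}]'
```

```text
time: 37.3
eef_pos: [0.5113, -0.1179, 0.1908]
orientation: [[-0.998, -0.064, -0.002], [-0.064, 0.998, -0.0], [0.002, -0.0, -1.0]]
wrist_force: [-4.1, -1.5, 0.1]
width: 0.0103
```

```bash
python3 -m jog '[{"x":-7.9,"y":-0.5,"z":-11.4,"wx":0,"wy":0,"wz":0},{"x":-6.7,"y":-0.4,"z":-12.1,"wx":0,"wy":0,"wz":0},{"x":-4.6,"y":-0.3,"z":-12.7,"wx":0,"wy":0,"wz":0},{"x":0,"y":0,"z":-3,"wx":0,"wy":0,"wz":0},{"x":0,"y":0,"z":-2,"wx":0,"wy":0,"wz":0},{"x":0,"y":0,"z":0,"wx":0,"wy":0,"wz":0}]'
```

```text
time: 37.9
eef_pos: [0.4927, -0.1192, 0.1541]
orientation: [[-0.998, -0.066, -0.0], [-0.066, 0.998, -0.002], [0.001, -0.002, -1.0]]
wrist_force: [-16.5, 5.1, 30.8]
width: 0.0103
```

```bash
python3 -m jog '[{"x":0,"y":0,"z":3,"wx":0,"wy":0,"wz":0},{"x":0,"y":0,"z":0,"wx":0,"wy":0,"wz":0},{"x":0,"y":0,"z":0,"wx":0,"wy":0,"wz":0},{"x":0,"y":0,"z":0,"wx":0,"wy":0,"wz":0},{"x":0,"y":0,"z":35,"wx":0,"wy":0,"wz":0},{"x":0,"y":0,"z":35,"wx":0,"wy":0,"wz":0}]' 40 && python3 -m jog '[{"x":-4.1,"y":8.4,"z":0,"wx":0,"wy":0,"wz":-0.131},{"x":-4.1,"y":8.4,"z":0,"wx":0,"wy":0,"wz":-0.131},{"x":-4.1,"y":8.4,"z":0,"wx":0,"wy":0,"wz":-0.131},{"x":-4.1,"y":8.4,"z":0,"wx":0,"wy":0,"wz":-0.131},{"x":-4.1,"y":8.4,"z":0,"wx":0,"wy":0,"wz":-0.131},{"x":-4.1,"y":8.4,"z":0,"wx":0,"wy":0,"wz":-0.131},{"x":-4.1,"y":8.4,"z":0,"wx":0,"wy":0,"wz":-0.131},{"x":-4.1,"y":8.4,"z":0,"wx":0,"wy":0,"wz":-0.131},{"x":-4.1,"y":8.4,"z":0,"wx":0,"wy":0,"wz":-0.131},{"x":-4.1,"y":8.4,"z":0,"wx":0,"wy":0,"wz":-0.131},{"x":-4.1,"y":8.4,"z":0,"wx":0,"wy":0,"wz":-0.131},{"x":-4.1,"y":8.4,"z":0,"wx":0,"wy":0,"wz":-0.131}]' 45
python3 -m jog '[{"x":0,"y":0,"z":0,"wx":0,"wy":0,"wz":0},{"x":0,"y":0,"z":0,"wx":0,"wy":0,"wz":0}]'
```

```text
time: 38.5
eef_pos: [0.4925, -0.1188, 0.2226]
orientation: [[-0.998, -0.065, -0.004], [-0.065, 0.998, -0.0], [0.004, 0.0, -1.0]]
wrist_force: [0.6, -0.3, 0.7]
width: 0.0398
time: 39.7
eef_pos: [0.4438, -0.0176, 0.2225]
orientation: [[-0.058, 0.998, -0.001], [0.998, 0.058, -0.0], [-0.0, -0.001, -1.0]]
wrist_force: [-0.1, -0.4, -0.1]
width: 0.045
time: 39.9
eef_pos: [0.4441, -0.0179, 0.2228]
orientation: [[-0.067, 0.998, -0.0], [0.998, 0.067, -0.0], [-0.0, -0.0, -1.0]]
wrist_force: [-0.2, -0.7, -0.3]
width: 0.0452
```

```bash
python3 -m jog '[{"x":0,"y":-1,"z":-32,"wx":0,"wy":0,"wz":0},{"x":0,"y":0,"z":-33,"wx":0,"wy":0,"wz":0},{"x":0,"y":0,"z":0,"wx":0,"wy":0,"wz":0}]' && python3 -m jog '[{"x":0,"y":0,"z":0,"wx":0,"wy":0,"wz":0},{"x":0,"y":0,"z":0,"wx":0,"wy":0,"wz":0},{"x":0,"y":0,"z":0,"wx":0,"wy":0,"wz":0},{"x":0,"y":0,"z":0,"wx":0,"wy":0,"wz":0},{"x":0,"y":0,"z":0,"wx":0,"wy":0,"wz":0}]' 0 40 && python3 -m jog '[{"x":0.6,"y":-10,"z":0,"wx":0,"wy":0,"wz":0},{"x":0.6,"y":-10,"z":0,"wx":0,"wy":0,"wz":0},{"x":0.6,"y":-10,"z":0,"wx":0,"wy":0,"wz":0},{"x":0.6,"y":-10,"z":0,"wx":0,"wy":0,"wz":0},{"x":0.6,"y":-10,"z":0,"wx":0,"wy":0,"wz":0},{"x":0,"y":-3,"z":0,"wx":0,"wy":0,"wz":0},{"x":0,"y":0,"z":0,"wx":0,"wy":0,"wz":0},{"x":0,"y":0,"z":0,"wx":0,"wy":0,"wz":0}]'
```

```text
time: 40.2
eef_pos: [0.4412, -0.0197, 0.1541]
orientation: [[-0.065, 0.998, -0.009], [0.998, 0.065, -0.001], [-0.001, -0.009, -1.0]]
wrist_force: [-0.1, -0.4, -0.3]
width: 0.045
time: 40.7
eef_pos: [0.4453, -0.0191, 0.1599]
orientation: [[-0.064, 0.998, 0.004], [0.998, 0.064, -0.0], [-0.0, 0.004, -1.0]]
wrist_force: [-0.5, -1.3, 6.2]
width: 0.0149
time: 41.5
eef_pos: [0.4485, -0.0696, 0.1599]
orientation: [[-0.064, 0.998, 0.005], [0.998, 0.064, 0.005], [0.005, 0.005, -1.0]]
wrist_force: [-2.2, 10.2, 9.7]
width: 0.0145
```

```bash
python3 -m jog '[{"x":0,"y":0,"z":0,"wx":0,"wy":0,"wz":0},{"x":0,"y":0,"z":0,"wx":0,"wy":0,"wz":0},{"x":0,"y":0,"z":0,"wx":0,"wy":0,"wz":0},{"x":0,"y":0,"z":35,"wx":0,"wy":0,"wz":0},{"x":0,"y":0,"z":40,"wx":0,"wy":0,"wz":0},{"x":-40,"y":0,"z":0,"wx":0,"wy":0,"wz":0},{"x":-40,"y":0,"z":0,"wx":0,"wy":0,"wz":0},{"x":-20,"y":0,"z":0,"wx":0,"wy":0,"wz":0},{"x":0,"y":0,"z":0,"wx":0,"wy":0,"wz":0}]' 45
python3 - <<'E'
from h import *
c=cam("top"); crop(c,280,155,165,110,4.6,"t5")
c=cam("scene"); crop(c,180,240,90,70,8.5,"s5")
E
```

```text
time: 42.4
eef_pos: [0.3449, -0.0722, 0.2333]
orientation: [[-0.064, 0.998, 0.001], [0.998, 0.064, 0.001], [0.0, 0.001, -1.0]]
wrist_force: [-0.1, 0.8, 0.3]
width: 0.045
```

View pics/t5.png

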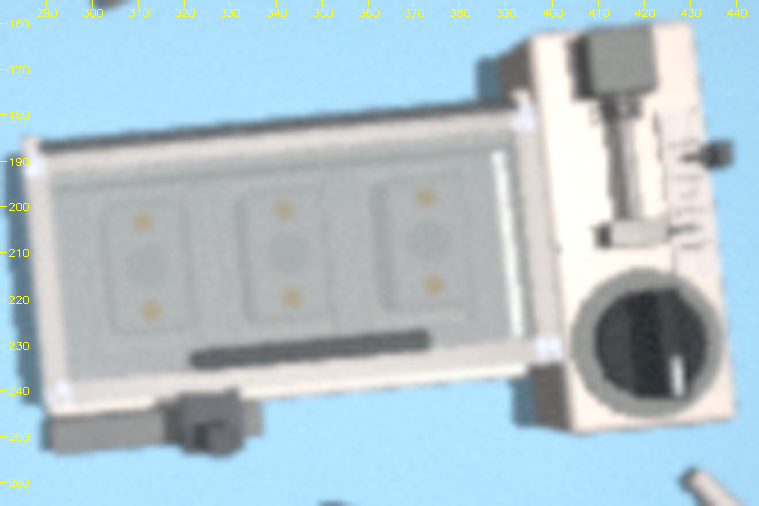

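View pics/s5.png

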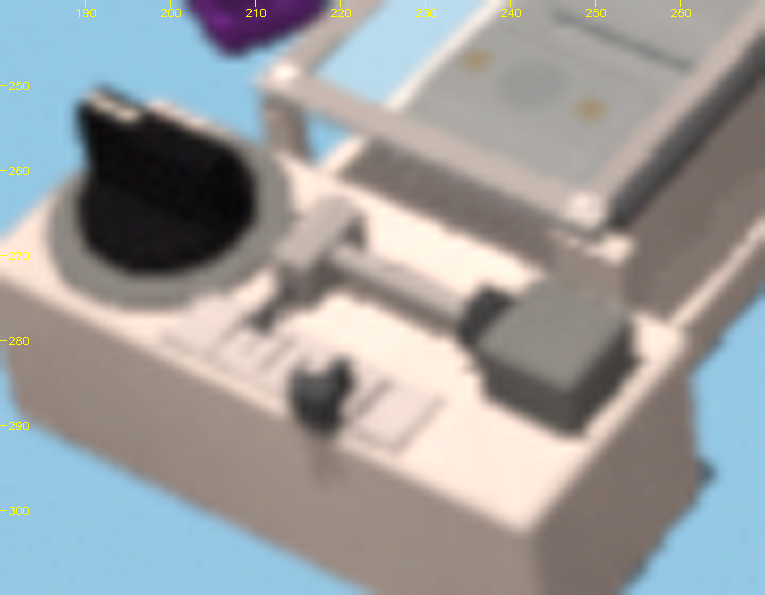

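The lid is shut and the catch tab is back at (326,249), where it started. The set mark is at (435,188.5) in the top view and the follower at (416,206). The knob disc is centred at (421.5,229.5), with its bar along press x.

```bash
cat > tri.py <<'E'
from h import *
O=np.array([.5487,-.1175]); th=np.radians(3.63); X=np.array([np.cos(th),np.sin(th)]); Y=np.array([-X[1],X[0]])
def pr(w): d=np.array(w[:2])-O; return np.array([d@X,d@Y,w[2]])*1000
def tri(ct,cs,a,b):
    from scipy.optimize import least_squares
    f=lambda p: np.r_[proj(ct,p)[0]-np.array(a)+.5, proj(cs,p)[0]-np.array(b)+.5]
    s=least_squares(f,[.55,-.3,.1]); return s.x,np.abs(s.fun).max()
E
python3 - <<'E'
from tri import *
ct,cs=cam("top"),cam("scene"); np.set_printoptions(precision=1,suppress=True)
for n,a,b in(("mark",(435.3,188.7),(217.8,284.5)),("whitemark",(428,236),(194,252.5)),("block",(416.5,204),(217,266))):
    w,e=tri(ct,cs,a,b); print(n,w.round(4),pr(w),"err",e)
k=px(ct,(421,229),.097); print("disc",k.round(4),pr(k)); k=px(cs,(197,263),.097); print("disc scene",k.round(4))
for z in(.09,.1,.11,.12): print(z,pr(px(ct,(434.8,188.2),z)),pr(px(ct,(416.5,205.5),z)))
for x in (-72,): 
  for y in(-198,-205):
    w=[np.r_[O+x/1000*X+y/1000*Y+s*.031*X,.131] for s in(-1,0,1)]; print(y,w[1].round(4),proj(ct,w)+.5,proj(cs,w)+.5)
E
python3 -c "
from h import *; print(readout.observe()['joint_positions'].round(3))"
```

```text
mark [ 0.6 -0.4  0.1] [  33.9 -250.4  104.2] err 0.09940236595468832
whitemark [ 0.5 -0.3  0.1] [ -87.3 -206.6  133.7] err 0.5557379291740858
block [ 0.6 -0.3  0.1] [  -5.3 -196.4  109.7] err 1.4236316106604932
disc [ 0.5 -0.3  0.1] [ -71.3 -204.4   97. ]
disc scene [ 0.5 -0.3  0.1]
0.09 [  34.7 -255.8   90. ] [  -7.3 -201.5   90. ]
0.1 [  34.  -252.1  100. ] [  -7.6 -198.3  100. ]
0.11 [  33.3 -248.4  110. ] [  -7.9 -195.1  110. ]
0.12 [  32.6 -244.7  120. ] [  -8.2 -191.9  120. ]
-198 [ 0.5 -0.3  0.1] [[424.7 242. ]
 [423.4 230. ]
 [422.1 218.1]] [[191.5 249.6]
 [199.5 253.2]
 [207.6 256.8]]
-205 [ 0.5 -0.3  0.1] [[427.4 241.7]
 [426.1 229.8]
 [424.8 217.9]] [[189.9 251. ]
 [197.9 254.6]
 [206.1 258.3]]
[ 0.246 -0.136 -0.365  0.    -1.342 -1.754]
```

```bash
python3 -m jog '[{"x":6,"y":-10.6,"z":0,"wx":0,"wy":0,"wz":0.131},{"x":6,"y":-10.6,"z":0,"wx":0,"wy":0,"wz":0.131},{"x":6,"y":-10.6,"z":0,"wx":0,"wy":0,"wz":0.131},{"x":6,"y":-10.6,"z":0,"wx":0,"wy":0,"wz":0.131},{"x":6,"y":-10.6,"z":0,"wx":0,"wy":0,"wz":0.131},{"x":6,"y":-10.6,"z":0,"wx":0,"wy":0,"wz":0.131},{"x":6,"y":-10.6,"z":0,"wx":0,"wy":0,"wz":0.131},{"x":6,"y":-10.6,"z":0,"wx":0,"wy":0,"wz":0.131},{"x":6,"y":-10.6,"z":0,"wx":0,"wy":0,"wz":0.131},{"x":6,"y":-10.6,"z":0,"wx":0,"wy":0,"wz":0.131},{"x":6,"y":-10.6,"z":0,"wx":0,"wy":0,"wz":0.131},{"x":6,"y":-10.6,"z":0,"wx":0,"wy":0,"wz":0.131}]' 50 && python3 -m jog '[{"x":6,"y":-10.6,"z":0,"wx":0,"wy":0,"wz":0.131},{"x":6,"y":-10.6,"z":0,"wx":0,"wy":0,"wz":0.131},{"x":6,"y":-10.6,"z":0,"wx":0,"wy":0,"wz":0.131},{"x":6,"y":-10.6,"z":0,"wx":0,"wy":0,"wz":0.131},{"x":6,"y":-10.6,"z":0,"wx":0,"wy":0,"wz":0.131},{"x":6,"y":-10.6,"z":0,"wx":0,"wy":0,"wz":0.131},{"x":6,"y":-10.6,"z":0,"wx":0,"wy":0,"wz":0.131},{"x":6,"y":-10.6,"z":0,"wx":0,"wy":0,"wz":0.131},{"x":6,"y":-10.6,"z":0,"wx":0,"wy":0,"wz":0.131},{"x":6,"y":-10.6,"z":0,"wx":0,"wy":0,"wz":0.131},{"x":6,"y":-10.6,"z":0,"wx":0,"wy":0,"wz":0.131},{"x":6,"y":-10.6,"z":0,"wx":0,"wy":0,"wz":0.131}]'; python3 -m jog '[{"x":0,"y":0,"z":0,"wx":0,"wy":0,"wz":0},{"x":0,"y":0,"z":0,"wx":0,"wy":0,"wz":0}]';python3 -c "
from h import *; print(readout.observe()['joint_positions'].round(3))"
```

```text
time: 43.8
eef_pos: [0.4199, -0.1999, 0.2322]
orientation: [[-0.998, -0.07, -0.002], [-0.07, 0.998, 0.0], [0.002, 0.0, -1.0]]
wrist_force: [-0.5, 0.7, -1.1]
width: 0.0501
time: 45.0
eef_pos: [0.4918, -0.3273, 0.2316]
orientation: [[0.071, -0.997, -0.002], [-0.997, -0.071, 0.0], [-0.001, 0.002, -1.0]]
wrist_force: [0.4, 0.1, 1.0]
width: 0.0495
time: 45.2
eef_pos: [0.4912, -0.3266, 0.2318]
orientation: [[0.062, -0.998, -0.002], [-0.998, -0.062, 0.001], [-0.001, 0.002, -1.0]]
wrist_force: [0.0, -0.3, 0.3]
width: 0.0502
[-0.322  0.342  0.175 -0.    -1.405  1.955]
```

```bash
python3 -m jog '[{"x":-1,"y":0,"z":-40,"wx":0,"wy":0,"wz":0},{"x":0,"y":0,"z":-40,"wx":0,"wy":0,"wz":0},{"x":0,"y":0,"z":-20,"wx":0,"wy":0,"wz":0},{"x":0,"y":0,"z":-7,"wx":0,"wy":0,"wz":0},{"x":0,"y":0,"z":0,"wx":0,"wy":0,"wz":0},{"x":0,"y":0,"z":0,"wx":0,"wy":0,"wz":0}]' && python3 -m jog '[{"x":0,"y":0,"z":0,"wx":0,"wy":0,"wz":0},{"x":0,"y":0,"z":0,"wx":0,"wy":0,"wz":0},{"x":0,"y":0,"z":0,"wx":0,"wy":0,"wz":0},{"x":0,"y":0,"z":0,"wx":0,"wy":0,"wz":0},{"x":0,"y":0,"z":0,"wx":0,"wy":0,"wz":0}]' 0 50
```

```text
time: 45.8
eef_pos: [0.4909, -0.3267, 0.1275]
orientation: [[0.065, -0.998, 0.002], [-0.998, -0.065, -0.001], [0.002, -0.002, -1.0]]
wrist_force: [0.5, 0.5, -0.1]
width: 0.0497
time: 46.3
eef_pos: [0.4905, -0.3269, 0.1272]
orientation: [[0.066, -0.998, 0.002], [-0.998, -0.066, -0.001], [0.002, -0.002, -1.0]]
wrist_force: [-0.8, -1.1, 5.2]
width: 0.0153
```

```bash
python3 -m jog '[{"x":0,"y":0,"z":0,"wx":0,"wy":0,"wz":-0.13},{"x":0,"y":0,"z":0,"wx":0,"wy":0,"wz":-0.13},{"x":0,"y":0,"z":0,"wx":0,"wy":0,"wz":-0.13},{"x":0,"y":0,"z":0,"wx":0,"wy":0,"wz":-0.13},{"x":0,"y":0,"z":0,"wx":0,"wy":0,"wz":-0.13},{"x":0,"y":0,"z":0,"wx":0,"wy":0,"wz":-0.13},{"x":0,"y":0,"z":0,"wx":0,"wy":0,"wz":-0.13},{"x":0,"y":0,"z":0,"wx":0,"wy":0,"wz":-0.13},{"x":0,"y":0,"z":0,"wx":0,"wy":0,"wz":0}]' && python3 -c "
from h import *; s=st(); print(s['torque'].round(2))"
```

```text
time: 47.2
eef_pos: [0.4907, -0.3267, 0.1272]
orientation: [[-0.829, -0.559, 0.002], [-0.559, 0.829, -0.001], [-0.001, -0.002, -1.0]]
wrist_force: [-0.4, 0.6, 6.9]
width: 0.015
47.2 [ 0.4907 -0.3267  0.1272] [-0.4  0.6  6.9] 0.015
[ 0.2   0.16 -0.01]
```

```bash
python3 -m jog '[{"x":0,"y":0,"z":0,"wx":0,"wy":0,"wz":-0.13},{"x":0,"y":0,"z":0,"wx":0,"wy":0,"wz":-0.13},{"x":0,"y":0,"z":0,"wx":0,"wy":0,"wz":-0.13},{"x":0,"y":0,"z":0,"wx":0,"wy":0,"wz":-0.13},{"x":0,"y":0,"z":0,"wx":0,"wy":0,"wz":-0.13},{"x":0,"y":0,"z":0,"wx":0,"wy":0,"wz":-0.13},{"x":0,"y":0,"z":0,"wx":0,"wy":0,"wz":-0.13},{"x":0,"y":0,"z":0,"wx":0,"wy":0,"wz":-0.13},{"x":0,"y":0,"z":0,"wx":0,"wy":0,"wz":-0.13},{"x":0,"y":0,"z":0,"wx":0,"wy":0,"wz":-0.13},{"x":0,"y":0,"z":0,"wx":0,"wy":0,"wz":-0.13},{"x":0,"y":0,"z":0,"wx":0,"wy":0,"wz":-0.13}]' && python3 -m jog '[{"x":0,"y":0,"z":0,"wx":0,"wy":0,"wz":-0.13},{"x":0,"y":0,"z":0,"wx":0,"wy":0,"wz":-0.13},{"x":0,"y":0,"z":0,"wx":0,"wy":0,"wz":-0.13},{"x":0,"y":0,"z":0,"wx":0,"wy":0,"wz":-0.13},{"x":0,"y":0,"z":0,"wx":0,"wy":0,"wz":-0.13},{"x":0,"y":0,"z":0,"wx":0,"wy":0,"wz":-0.13},{"x":0,"y":0,"z":0,"wx":0,"wy":0,"wz":-0.13},{"x":0,"y":0,"z":0,"wx":0,"wy":0,"wz":-0.13},{"x":0,"y":0,"z":0,"wx":0,"wy":0,"wz":-0.13},{"x":0,"y":0,"z":0,"wx":0,"wy":0,"wz":-0.13},{"x":0,"y":0,"z":0,"wx":0,"wy":0,"wz":0},{"x":0,"y":0,"z":0,"wx":0,"wy":0,"wz":0}]'; python3 - <<'E'
from h import *
s=st(); print(s["joint_positions"].round(3))
im=[]
for n,(u,v,w,h,k) in dict(top=(395,160,50,60,8),scene=(195,260,60,42,8)).items():
    crop(cam(n),u,v,w,h,k,"q_"+n); im.append(cv2.imread(f"pics/q_{n}.png"))
H=max(i.shape[0] for i in im); im=[cv2.copyMakeBorder(i,0,H-i.shape[0],0,0,cv2.BORDER_CONSTANT) for i in im]
o=cv2.hconcat(im); print(o.shape); cv2.imwrite("pics/g1.png",o if o.shape[1]<=800 else cv2.resize(o,None,fx=800/o.shape[1],fy=800/o.shape[1]))
E
```

```text
time: 48.4
eef_pos: [0.4909, -0.3268, 0.1272]
orientation: [[-0.567, 0.824, 0.002], [0.824, 0.567, -0.002], [-0.003, 0.001, -1.0]]
wrist_force: [0.3, -1.1, 4.9]
width: 0.0151
time: 49.6
eef_pos: [0.4909, -0.327, 0.1272]
orientation: [[0.638, 0.77, 0.002], [0.77, -0.638, -0.002], [0.0, 0.003, -1.0]]
wrist_force: [0.1, -0.9, 5.7]
width: 0.0152
49.6 [ 0.4909 -0.327   0.1272] [ 0.1 -0.9  5.7] 0.0152
[-3.220e-01  3.970e-01 -1.700e-02  1.000e-03 -1.154e+00 -1.940e+00]
(480, 880, 3)
```

View pics/g1.png

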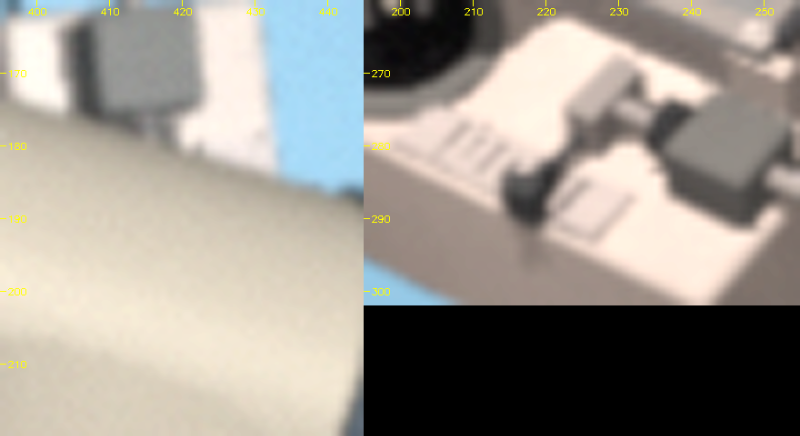

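```bash
python3 -m jog '[{"x":0,"y":0,"z":0,"wx":0,"wy":0,"wz":-0.08},{"x":0,"y":0,"z":0,"wx":0,"wy":0,"wz":-0.07},{"x":0,"y":0,"z":0,"wx":0,"wy":0,"wz":0},{"x":0,"y":0,"z":0,"wx":0,"wy":0,"wz":0}]' && python3 -m jog '[{"x":0,"y":0,"z":0,"wx":0,"wy":0,"wz":0},{"x":0,"y":0,"z":0,"wx":0,"wy":0,"wz":0},{"x":0,"y":0,"z":0,"wx":0,"wy":0,"wz":0},{"x":0,"y":0,"z":30,"wx":0,"wy":0,"wz":0},{"x":0,"y":0,"z":40,"wx":0,"wy":0,"wz":0},{"x":-10,"y":20,"z":30,"wx":0,"wy":0,"wz":0},{"x":-20,"y":40,"z":0,"wx":0,"wy":0,"wz":0},{"x":-20,"y":40,"z":0,"wx":0,"wy":0,"wz":0},{"x":-20,"y":40,"z":0,"wx":0,"wy":0,"wz":0},{"x":-20,"y":40,"z":0,"wx":0,"wy":0,"wz":0},{"x":-20,"y":40,"z":0,"wx":0,"wy":0,"wz":0},{"x":0,"y":0,"z":0,"wx":0,"wy":0,"wz":0}]' 50; cat > g.py <<'E'
from h import *
import sys
im=[]
for n,(u,v,w,h) in dict(top=(400,165,45,50),scene=(202,262,38,33)).items():
    c=cam(n); c["color"]=np.mean([c["color"]]+[cam(n)["color"] for _ in range(3)],0).astype(np.uint8)
    k=400/w; crop(c,u,v,w,h,k,"q_"+n); im.append(cv2.imread(f"pics/q_{n}.png")[:,:400])
H=max(i.shape[0] for i in im); im=[cv2.copyMakeBorder(i,0,H-i.shape[0],0,0,cv2.BORDER_CONSTANT) for i in im]
cv2.imwrite(f"pics/{sys.argv[1]}.png",cv2.hconcat(im)); st()
E
python3 g.py g2
```

```text
time: 50.1
eef_pos: [0.4908, -0.327, 0.1272]
orientation: [[0.745, 0.667, 0.002], [0.667, -0.745, -0.002], [0.0, 0.003, -1.0]]
wrist_force: [0.3, -1.8, 4.5]
width: 0.015
time: 51.3
eef_pos: [0.378, -0.1031, 0.2262]
orientation: [[0.743, 0.669, 0.001], [0.669, -0.743, 0.002], [0.002, -0.001, -1.0]]
wrist_force: [1.0, 0.2, 0.6]
width: 0.0502
51.7 [ 0.3802 -0.107   0.2256] [-0.2  0.3 -0.5] 0.05
```

View pics/g2.png

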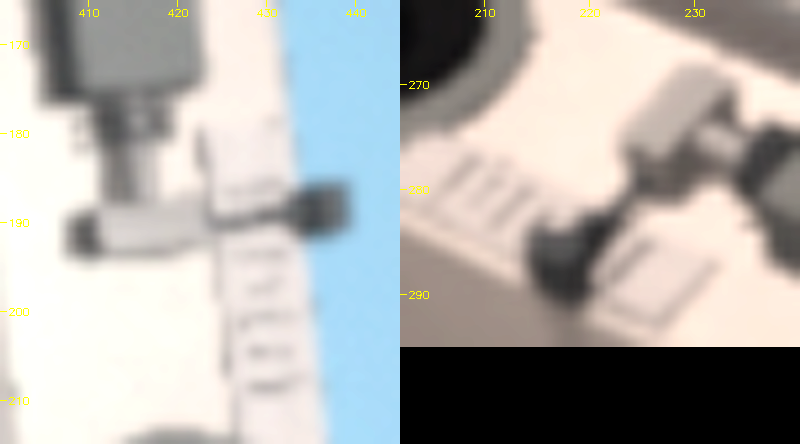

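The top view shows the pointer as a thin dark line from (424,189.8) to (432,189), nearly in line with the mark centred at (436,188.4). I'll measure it at sub-pixel level.

```bash
cat > lvl.py <<'E'
from tri import *
c=cam("top"); I=np.mean([c["color"].mean(2)]+[cam("top")["color"].mean(2) for _ in range(5)],0)
np.set_printoptions(precision=1,suppress=True,linewidth=150)
print(I[182:196,422:441].astype(int))
for u in range(423,440):
    col=I[184:195,u]; bg=np.percentile(col,80); w=np.clip(bg-25-col,0,None)
    if u<433: col=I[187:193,u]; bg=np.max(col); w=np.clip(bg-25-col,0,None); v0=187
    else: v0=184
    if w.sum()>10:
        v=v0+(w*np.arange(len(w))).sum()/w.sum(); print(u,round(v,2),*[round(pr(px(c,(u,v),z))[0],1) for z in(.092,.1,.108)])
E
python3 lvl.py
```

```text
[[122 136 155 159 160 161 160 158 157 159 152 139 139 141 141 142 141 141 140]
 [127 131 153 159 160 161 160 158 157 158 154 142 140 141 141 141 141 141 140]
 [144 136 152 159 159 160 156 154 152 154 154 145 136 134 134 134 135 137 141]
 [152 138 151 155 154 153 145 140 137 141 146 136 116 109 107 108 112 126 137]
 [143 132 148 146 141 143 139 136 139 134 121 104  82  75  78  82  92 116 136]
 [133 124 147 149 144 145 143 139 139 125  96  74  58  56  66  74  86 113 135]
 [127 117 140 146 139 135 126 111 105  97  79  68  57  53  64  72  84 111 134]
 [126 109 113 114 109 107 101  88  88  85  73  65  55  51  61  71  83 110 135]
 [130 114 102 101 101 108 117 121 127 120  98  74  56  55  66  78  94 117 135]
 [131 128 124 133 136 141 146 149 151 145 129 103  84  87  93 104 120 131 139]
 [133 134 133 148 152 152 153 153 151 150 147 136 125 124 125 130 136 140 140]
 [152 148 137 148 148 144 141 141 138 138 146 150 144 140 139 140 141 141 141]
 [166 157 141 151 153 151 149 149 145 146 152 154 150 143 142 142 142 141 141]
 [168 160 145 153 158 157 159 157 153 152 156 158 153 145 142 141 141 141 141]]
424 189.69 33.3 32.7 32.2
425 189.7 33.0 32.4 31.9
426 189.59 33.0 32.5 31.9
427 189.49 33.1 32.5 32.0
428 189.23 33.5 33.0 32.4
429 188.85 34.3 33.7 33.2
430 188.65 34.6 34.0 33.5
431 188.68 34.2 33.7 33.1
432 188.5 34.5 33.9 33.4
433 188.52 34.2 33.6 33.1
434 188.49 34.0 33.4 32.9
435 188.39 34.0 33.5 32.9
436 188.32 33.9 33.4 32.9
437 188.11 34.3 33.7 33.2
438 187.99 34.3 33.8 33.2
439 188.24 33.4 32.9 32.3
```

Pointer reads about 33.0 and the mark about 33.5 to 34.0 mm, so the pointer is roughly half a millimetre short. I'll regrip the knob for a fine trim.

```bash
python3 -m jog '[{"x":20,"y":-40,"z":0,"wx":0,"wy":0,"wz":0},{"x":20,"y":-40,"z":0,"wx":0,"wy":0,"wz":0},{"x":20,"y":-40,"z":0,"wx":0,"wy":0,"wz":0},{"x":20,"y":-40,"z":0,"wx":0,"wy":0,"wz":0},{"x":20,"y":-40,"z":0,"wx":0,"wy":0,"wz":0},{"x":10,"y":-20,"z":-30,"wx":0,"wy":0,"wz":0},{"x":0,"y":0,"z":-40,"wx":0,"wy":0,"wz":0},{"x":0,"y":0,"z":-30,"wx":0,"wy":0,"wz":0},{"x":0,"y":0,"z":0,"wx":0,"wy":0,"wz":0},{"x":0,"y":0,"z":0,"wx":0,"wy":0,"wz":0}]' && python3 -m jog '[{"x":0,"y":0,"z":0,"wx":0,"wy":0,"wz":0},{"x":0,"y":0,"z":0,"wx":0,"wy":0,"wz":0},{"x":0,"y":0,"z":0,"wx":0,"wy":0,"wz":0},{"x":0,"y":0,"z":0,"wx":0,"wy":0,"wz":0},{"x":0,"y":0,"z":0,"wx":0,"wy":0,"wz":0}]' 0 50 && python3 -m jog '[{"x":0,"y":0,"z":0,"wx":0,"wy":0,"wz":-0.06},{"x":0,"y":0,"z":0,"wx":0,"wy":0,"wz":0},{"x":0,"y":0,"z":0,"wx":0,"wy":0,"wz":0}]'
```

```text
time: 53.0
eef_pos: [0.4902, -0.3267, 0.1267]
orientation: [[0.746, 0.666, -0.0], [0.666, -0.746, -0.001], [-0.001, 0.0, -1.0]]
wrist_force: [0.0, 0.4, 0.1]
width: 0.0501
time: 53.5
eef_pos: [0.4907, -0.3268, 0.1281]
orientation: [[0.746, 0.666, 0.003], [0.666, -0.746, -0.002], [0.001, 0.003, -1.0]]
wrist_force: [-2.1, 0.8, 6.3]
width: 0.015
time: 53.8
eef_pos: [0.4907, -0.3268, 0.1282]
orientation: [[0.785, 0.62, 0.003], [0.62, -0.785, -0.002], [0.001, 0.003, -1.0]]
wrist_force: [-1.6, 0.5, 6.5]
width: 0.015
```

```bash
python3 -m jog '[{"x":0,"y":0,"z":0,"wx":0,"wy":0,"wz":0},{"x":0,"y":0,"z":0,"wx":0,"wy":0,"wz":0},{"x":0,"y":0,"z":0,"wx":0,"wy":0,"wz":0},{"x":0,"y":0,"z":30,"wx":0,"wy":0,"wz":0},{"x":0,"y":0,"z":40,"wx":0,"wy":0,"wz":0},{"x":-10,"y":20,"z":30,"wx":0,"wy":0,"wz":0},{"x":-20,"y":40,"z":0,"wx":0,"wy":0,"wz":0},{"x":-20,"y":40,"z":0,"wx":0,"wy":0,"wz":0},{"x":-20,"y":40,"z":0,"wx":0,"wy":0,"wz":0},{"x":-20,"y":40,"z":0,"wx":0,"wy":0,"wz":0},{"x":-20,"y":40,"z":0,"wx":0,"wy":0,"wz":0},{"x":0,"y":0,"z":0,"wx":0,"wy":0,"wz":0}]' 50; python3 lvl.py | tail -17; python3 dots.py; python3 -c "
from h import *
c=cam('top'); crop(c,150,140,290,150,2.7,'t6')"
```

```text
time: 55.0
eef_pos: [0.3781, -0.1031, 0.2264]
orientation: [[0.782, 0.623, 0.001], [0.623, -0.782, 0.002], [0.002, -0.0, -1.0]]
wrist_force: [0.3, -0.2, 1.3]
width: 0.0501
 [168 161 146 153 157 158 158 157 153 153 157 157 153 145 142 141 142 142 142]]
424 189.55 33.6 33.1 32.5
425 189.45 33.7 33.1 32.6
426 189.18 34.1 33.6 33.0
427 188.95 34.5 34.0 33.4
428 188.8 34.7 34.1 33.6
429 188.77 34.5 33.9 33.4
430 188.65 34.6 34.0 33.5
431 188.67 34.3 33.7 33.2
432 188.51 34.5 33.9 33.3
433 188.5 34.2 33.7 33.1
434 188.49 34.0 33.4 32.9
435 188.4 34.0 33.4 32.9
436 188.33 33.9 33.4 32.8
437 188.11 34.3 33.7 33.2
438 187.97 34.4 33.8 33.3
439 188.33 33.2 32.6 32.1
55.3 [ 0.3803 -0.107   0.2257] [-0.  -0.5 -0. ] 0.05
px [231.5 170.4] A 11 w [0.6709 0.1857] [0.6663 0.181 ]
px [232.5 188.5] A 12 w [0.6191 0.184 ] [0.6159 0.1794]
```

View pics/t6.png

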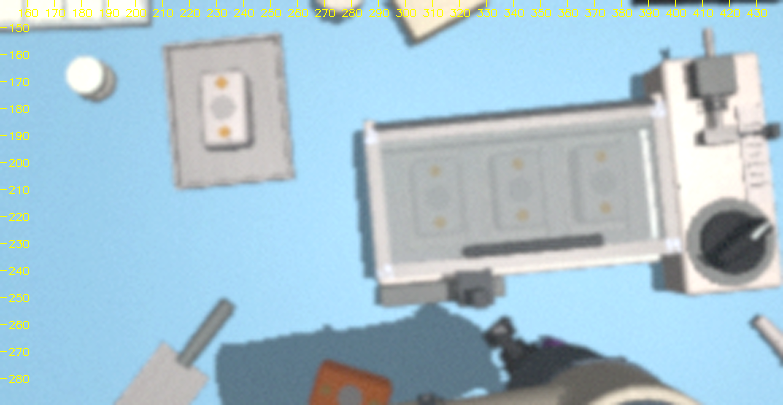

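The pointer now reads 33.6 to 34.5 mm and the mark about 34.0 mm, so they are level. The picture shows the lid shut, the catch tab home at (325,249), the flasks in the bays and the finished flask in the tray. The gripper touches nothing, so I'm handing in.

```bash
python3 -c "
from plant import job; print(job.close_job())"
```

```text
the job is handed in; nothing more can be done
None
```

The job is done and handed in at about 55 s of the 210 s allowed, with nothing left undone.

**What I did:**
- I slid the catch aside, opened the lid fully and stood the finished flask in the steel tray.
- I placed all three new flasks upright, one per bay. One had been knocked about 2 cm aside, and I found it again in the camera image before picking it up.
- I shut the lid, slid the catch home and then turned the knob about 4.1 rad.

**Last checks:**
- **Lid:** it met a firm stop at its starting height, to within 1 mm.
- **Catch:** it met its end stop, and the tab is back at its starting place in the picture.
- **Flasks:** in the last picture all three are in their bays under the lid, and the finished flask is in the tray.
- **Bystanders:** I saw no sign of anything disturbed, but the last crop left some out and the arm covered most of the purple look-alike.
- **Pointer:** the first stop was about 0.5 to 1 mm short of the mark, so I regripped the knob and trimmed it by 0.06 rad. It now reads level with the mark, to within the roughly 0.5 mm I can measure; the pointer tip and mark overlap in the picture, so I cannot read it closer.

No check failed. The first two jog commands were refused because rows lacked keys; nothing moved.

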